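Load the V-block and hammer the jig's spring lock home

TASK

Set the loose steel V-block upright into the gap between the two V-blocks in the pipe jig, fully down and without lifting or tipping its neighbours. Then lock the jig: with the hammer, strike the red-sided sprung pin briskly and squarely along its slanting axis, but with no more force than it needs, until its catch snaps and it stays down; touch the pin with nothing but the hammer. Lay the hammer back in the two forks of its wooden rest and leave the other things on the bench as they are.

Things in the scene. Friction and masses are not known exactly. Their poses are not given: they have to be found in the camera images.
- jig: Fixed grey pipe jig, base 110 x 175 x 12 mm. Origin on the bench; y along the row of blocks. On its +y half a trough (floor 12 mm above the bench, y from +7 to +83 mm; x lips 12 mm, end walls 26 mm above the floor) holds two loose V-blocks with a gap between. On its -y half a slanting round boss (42 mm diameter) carries the lock pin: it leans 30 degrees, top towards the jig's -x (the robot).
- gap (a point): Centre of the gap on the trough's floor, 45 mm to the jig's +y; same axes as the jig. The gap is 27 mm wide along y (block 24 mm) and 56 mm along x between the lips (block 50 mm).
- v_block_mid (a point): The loose steel V-block, standing on the bench with its V-notch up: 50 mm along its x, 24 mm along y, 48 mm tall, 0.3 kg. Point at its centre, 24 mm above its foot; z up. The foot is stepped in by 2 mm on every side up to 6 mm high to lead it in. Grip it across x (50 mm) by its upper part. Either way round is right.
- block_left_mid (a point): Centre (24 mm above its foot) of the V-block standing in the trough at the jig's +y end; the same kind of block, loose.
- block_right_mid (a point): Centre (24 mm above its foot) of the V-block standing in the trough next to the boss; the same kind of block, loose.
- pin_top (a point): Struck head of the sprung lock pin: 16 mm diameter, steel top face on a red shank. Point at the centre of its top face; z points out of the boss along the pin's axis (30 degrees from vertical), y is the jig's y. It stands 16.3 mm out of the boss at first, 3 mm when home; the boss face round it is 42 mm in diameter.
- lock_pin (a joint): Pin's travel into the boss, m: 0 up, 0.0133 home on its stop. An over-centre spring resists with about 12 N at first, less further in; let go before 9 mm it springs back up, beyond that it snaps home and stays (a black knob on the boss's -y side kicks out 3 mm). Only a blow counts: the hammer must move faster than 0.05 m/s as it drives the pin in, in line within 14 degrees, never over 80 N.
- hammer: Ball peen hammer, 299 mm long, about 0.5 kg, lying in its rest, the 100 mm long head upright beyond the rest's +x end. Its x axis runs along the handle to the head; its y axis along the head to the flat face that strikes, pointing down at the start. Origin on the side of the handle at mid-length.
- hammer_grip (a point): Point on the handle's centre line, 60 mm from the handle's middle towards the head, 34 mm short of the fork nearest the head: the place to grip. Handle there 24 mm wide across (grip it so, from above), 17 mm thick vertically. Axes as the hammer's.
- hammer_face (a point): Centre of the flat striking face at the lower end of the hammer head (27 mm across): 75.5 mm farther along the handle than hammer_grip and 50 mm below it (hammer's +y). Axes as the hammer's.
- hammer_rest: Fixed wooden rest, 220 x 70 mm, with two forks 195 mm apart (at x = -95 and +100 mm, each 12 mm thick). x points along the handle to the head. The forks carry the handle's underside 62 mm above the bench; their horns reach to about 82 mm and leave the handle 5 mm of room each side.
- rest_mid (a point): Point where hammer_grip belongs when the hammer lies in its rest: 60 mm along the rest's x, 70 mm above the bench. Axes as the rest's (z up).
- mug: Grey mug, 85 x 115 x 88 mm, bystander at the right; origin under its foot.
- tape_measure: Yellow tape measure, 68 x 72 x 34 mm, bystander near the front edge; origin under it.
Mind the look-alikes: they are no part of the job. What is shaped like the part that bears v_block_mid but pink is not meant.

How it is judged (in metres and radians):
On the way, in this order (a step that is already met when the one before it is completed fails the run):
1. the V-block stands fully down in the gap while the pin is still up (horizontal distance between v_block_mid and gap below 0.005 m and z of v_block_mid in the frame of gap below 0.027 m and angle between v_block_mid's own z axis and vertical below 0.08 rad and value of joint lock_pin below 0.003 m), for 0.2 s.
2. the hammer, in line with the pin within 14 degrees and moving faster than 0.05 m/s, drives the pin in (distance between hammer_face and pin_top below 0.03 m and linear speed of hammer above 0.05 m/s and value of joint lock_pin between 0.0008 and 0.0125 m and velocity of joint lock_pin above 0.01 m/s and angle between the y axis of hammer and the z axis of pin_top, either way round below 0.245 rad).
3. the pin stays home with the hammer off it (value of joint lock_pin above 0.012 m and contact force between hammer and lock_pin below 0.2 N), for 0.3 s.
At the end, for the whole second after the job is handed in: Pin home (travel over 12 mm), holding itself; V-block upright in the gap (within 5 mm, raised under 3 mm, tilt under 0.08 rad); both neighbours raised under 3 mm; hammer still, in both forks (grip point within 25 mm along, 9 mm across, 6 mm in height; within 0.08 rad of the rest's x) (value of joint lock_pin above 0.012 m and horizontal distance between v_block_mid and gap below 0.005 m and z of each of v_block_mid, block_left_mid, block_right_mid in the frame of gap below 0.027 m and angle between v_block_mid's own z axis and vertical below 0.08 rad and x of hammer_grip in the frame of rest_mid between -0.025 and 0.025 m and y of hammer_grip in the frame of rest_mid between -0.009 and 0.009 m and z of hammer_grip in the frame of rest_mid between -0.006 and 0.006 m and angle between the x axis of hammer and the x axis of hammer_rest, either way round below 0.08 rad and linear speed of hammer below 0.02 m/s); the robot touches nothing.
It fails at once if the robot touches the pin itself (over 1 N) (contact force between any of the fingers, the arm and lock_pin above 1 N).
It fails at once if the hammer bears on the pin with more than 80 N (contact force between hammer and lock_pin above 80 N).
It fails at once if a neighbouring V-block is lifted more than 8 mm or tipped more than 0.2 rad (z of any of block_left_mid, block_right_mid in the frame of gap above 0.032 m or angle between any of block_left_mid, block_right_mid's own z axis and vertical above 0.2 rad).
It fails at once if a bystander (mug, tape measure) is moved more than 25 mm (distance of any of mug, tape_measure from where it was at the start of the episode above 0.025 m).
It also fails if it takes over 61 s, if anything falls off the work surface, if the arm or the gripper's body presses on something with over 40 N, if the wrist force passes 120 N, or if a joint passes its speed limit or range.

ROBOT

A 6-joint arm with a two-finger parallel gripper is mounted at the origin on a cart in front of the work surface, level with it; the furniture and walls round the work are solid. World frame = base frame: x ahead of the robot, y to its left, z up, the work surface at z = 0. Lengths are in m, angles in degrees, forces in N, time in s.
With the tool pointing down it reaches from about 0.35 to 0.8 m from the base axis. Payload 7.3 kg.
Tool frame: the origin (TCP) lies midway between the tips of the shut fingers; the grasp point (between the pads) lies 19 mm behind it; z points along the fingers, y is the direction in which the jaws open and shut (so a half turn about z gives the same grasp; the last joint's range is limited). The gripper opens to 85 mm and grips with 20 to 120 N. Pads are 22 mm wide; open, the fingers measure 114 mm over their backs; the gripper's body (76 mm by 85 mm) begins 54 mm behind the grasp point. The pads swing forward as they close: fully open they stand 13 mm farther back than shut.
Start: joints at [57.009, 19.595, 87.324, -0, 73.075, -8.365], TCP at [0.219, 0.477, 0.231] pointing down, gripper open.
Joint ranges: [-145.02, 145.02], [-44.19, 115.74], [2.07, 154.8], [-57.11, 237.11], [16.16, 152.29], [-177.93, 177.93]. Speed limits (degrees/s): [147.25, 147.25, 180, 180, 180, 180].

INTERFACE

Orientations are given as a 3x3 rotation matrix whose columns are the frame's x, y, z axes.
In Python, from cell import read_state, grab_frame, camera_info, sign_off, boxes_of, cut_out gives the robot as it stands. The module is installed in compiled form; this text tells all that it offers.
- The arm moves only by the shell command python3 -m pendant 'ROWS'. ROWS is JSON, a list of rows, each a list of 7 numbers: the turn, a rotation vector about the tool's x, y, z in degrees, then the shift along the tool's x, y, z in m, then the opening, from 0 (shut) to 1 (fully open). A call has exactly 10 rows; each row is the pose to reach, as a shift and turn from the pose measured when the call began, along the tool's axes at that moment; what a row does not reach only later rows make up. A row lasts 1/10 s, in which the tool goes at most 50 mm and 8.59 degrees, less where a joint would pass 70% of its speed; a pose out of reach is approached as far as the arm can. A call with a gripper value outside its range is refused whole. The fingers move at their own pace and stop on an object; the grip force is fixed at half the most. Time passes only in rows, so rows that repeat a pose let the fingers close, or fill a call up. It gives the time, the measured TCP pose, the force and the opening at its end, in the units of the state.
- read_state(): the state, without advancing time (a new reading comes with each control period).
- grab_frame(name): name is "scene" or "top" or "wrist"; returns (picture, depth): 400x640x3 uint8, blue, green, red; 400x640 float32, m along the optical axis (not along the pixel's ray), 0 where there is no reading.
- camera_info(name): a dict with "fx", "fy", "cx", "cy" (pixels), "R" (3x3) and "t" (3): a world point X has camera coordinates R X + t. Camera axes: x right, y down, z forward; pixel columns grow to the right and rows downward; lengths in m; the calibration is good to about 2 mm. A picture is of the moment at which its call begins: read the wrist's pose just before it. camera_info takes no time and is no camera call; for the wrist camera it gives the pose at the moment of the call.
- sign_off(): hands the job in, once; it reports no verdict.
Trained networks look in the newest picture that a camera, given by its name, has taken for a name from the list of things; names that differ only in an ending like _2 or _b are one class to them, and where a whole thing is asked for, a point or a joint stands for the part that bears it (a point fixed in the world has none). Each returns a list of dicts, best first, with "conf" (0 to 1); they miss things now and then, are a little off and sometimes report something else, mostly with a low value. They report only what shows in the picture. A call takes as long as a camera call. They do not tell look-alikes from the thing itself.
- boxes_of(camera, thing): "at" ([x, y, z] in m, in the coordinates of the camera as it stood for that picture, good to about 4 mm: the middle of the surface that is visible of it).
- cut_out(camera, thing): "mask" (400x640 bool, what is visible of it).
The state is a dict: "time_s": time; "qpos": joint angles; "joint_vel": joint speeds; "joint_efforts": joint torques, N m; "position": TCP position; "tool_rot": TCP orientation; "force": force on the tool from outside, world axes, zero at the start; "moment": the same for the moment, N m; "opening": opening from 0.0 (shut) to 1.0 (fully open).
Only numpy, scipy, OpenCV 4.12 (cv2) and the standard library are available. Lean on these libraries where they do the work, as an engineer would, in place of code of your own. Each camera call takes 0.05 s, during which the arm holds its last target.

## Working session

There is one attempt and no reset: what is moved stays moved. The work goes in short steps, Python scripts to look and compute and a shell command to move; the robot and the scene stay as the last step left them, time stands still between calls to the robot, and variables do not carry over. Pictures are saved under pics/ and viewed, and the job is handed in when it is done.

```bash
mkdir -p pics
python3 - <<'E'
from cell import *
import cv2
s=read_state(); print(s)
for n in("scene","top","wrist"):
    p,d=grab_frame(n); cv2.imwrite(f"pics/{n}0.png",p)
    c=camera_info(n); print(n,c)
    for t in ("v_block_mid","jig","hammer","hammer_rest","lock_pin","mug","tape_measure","block_left_mid"):
        print(t,[(b["conf"],(c["R"].T@(b["at"]-c["t"])).round(3)) for b in boxes_of(n,t)][:5])
E
```

```text
{'time_s': 0.0, 'qpos': array([ 5.70097838e+01,  1.96364708e+01,  8.73780784e+01, -6.63435896e-04,
        7.30733672e+01, -8.36387197e+00]), 'joint_vel': array([ 0.04255923, -0.03321422,  0.03279866,  0.07554449,  0.05418178,
        0.04456375]), 'joint_efforts': array([-3.25186105e-03, -4.33680403e+01, -2.46003878e+01, -4.27887344e-04,
        7.99427682e-03,  3.47699836e-05]), 'position': array([0.21851828, 0.47692138, 0.23062047]), 'tool_rot': array([[-9.09045930e-01,  4.16695109e-01, -8.26198736e-04],
       [ 4.16695874e-01,  9.09045036e-01, -1.29305476e-03],
       [ 2.12242267e-04, -1.51971977e-03, -9.99998823e-01]]), 'force': array([-0.28203345,  0.06185698, -0.63191366]), 'moment': array([0.02959525, 0.04491595, 0.00682251]), 'opening': 1.0019253564126986}
scene {'fx': 427.39962152316747, 'fy': 427.39962152316747, 'cx': 314.0866975501213, 'cy': 199.7708249930956, 'R': array([[ 0.64603905, -0.76318304, -0.01360903],
       [-0.40221514, -0.32521632, -0.85583721],
       [ 0.64873456,  0.55837801, -0.51706621]]), 't': array([-0.30035851,  0.2842262 ,  1.14265689])}
v_block_m
[... 1266 characters left out ...]
)), (0.65, array([0.344, 0.375, 0.032])), (0.38, array([ 0.651, -0.368,  0.06 ]))]
block_left_mid [(0.75, array([0.582, 0.217, 0.043])), (0.29, array([ 0.527, -0.24 ,  0.077]))]
wrist {'fx': 337.23316812256445, 'fy': 337.23316812256445, 'cx': 318.966855170905, 'cy': 200.04339910944927, 'R': array([[ 0.4159406 ,  0.90939107,  0.00114047],
       [ 0.85875272, -0.39319148,  0.32854868],
       [ 0.29922766, -0.13567735, -0.94448635]]), 't': array([-0.52538633, -0.04181093,  0.37916163])}
v_block_mid [(0.64, array([0.471, 0.452, 0.026])), (0.63, array([0.494, 0.374, 0.015]))]
jig []
hammer []
hammer_rest []
lock_pin []
mug []
tape_measure [(0.63, array([0.334, 0.379, 0.031]))]
block_left_mid []
```

View pics/scene0.png

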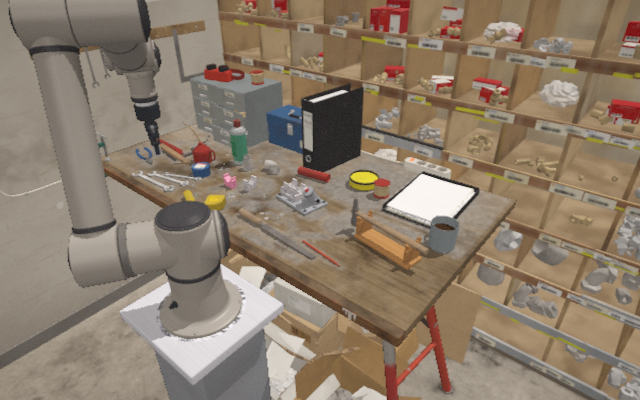

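View pics/top0.png

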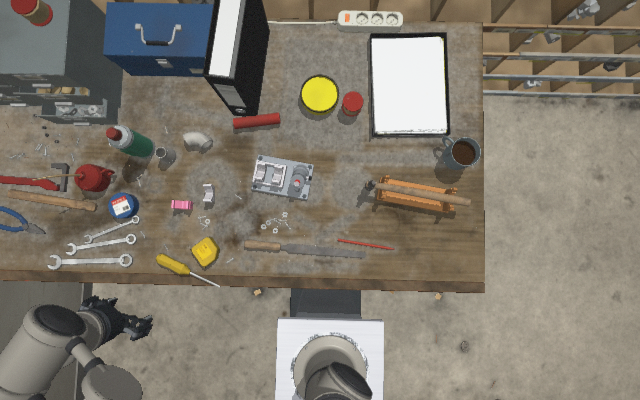

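View pics/wrist0.png

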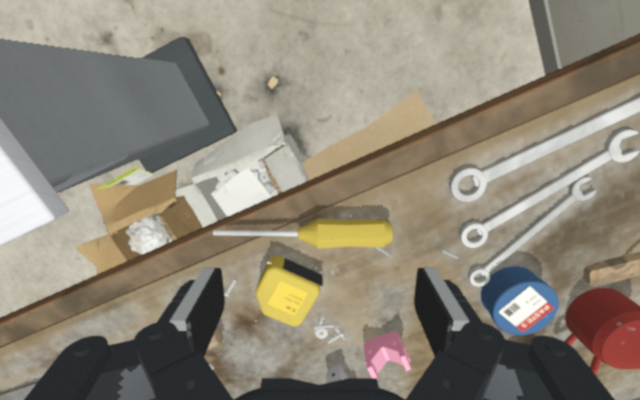

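Run:
```python
import cv2,numpy as np
p=cv2.imread("pics/top0.png")
a=cv2.resize(p[150:230,160:320],None,fx=5,fy=5,interpolation=cv2.INTER_CUBIC)
cv2.imwrite("pics/c1.png",a)
p=cv2.imread("pics/scene0.png")
a=cv2.resize(p[160:220,215:335],None,fx=6,fy=6,interpolation=cv2.INTER_CUBIC)
cv2.imwrite("pics/c2.png",a)
```

```text
(no output)
```

View pics/c1.png

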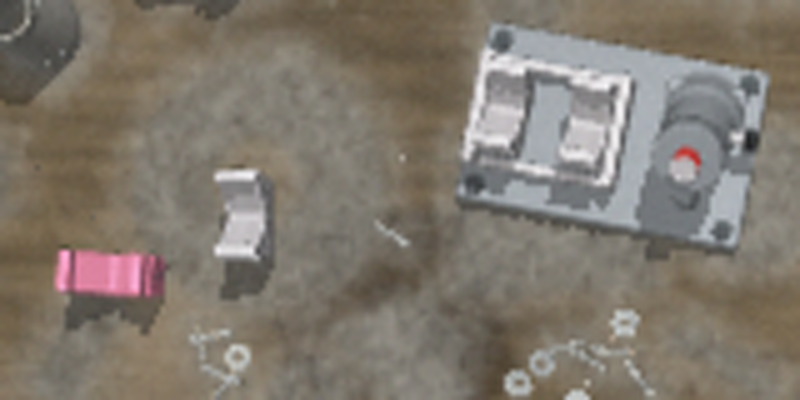

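View pics/c2.png

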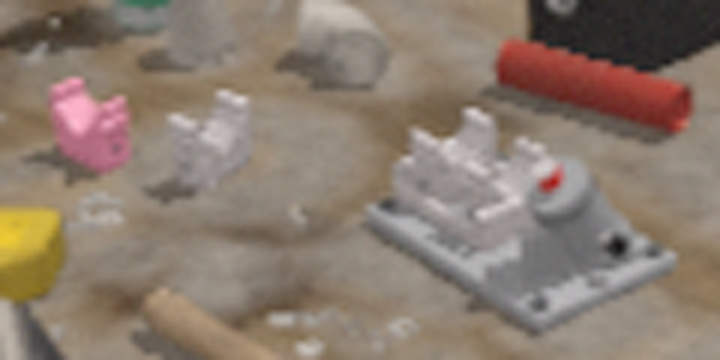

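```bash
cat > h.py <<'E'
import numpy as np, cv2
from scipy.spatial.transform import Rotation as Ro
from cell import *
def down(az):  # tool pointing down, tool y at azimuth az deg
    a=np.radians(az); y=np.array([np.cos(a),np.sin(a),0]); z=np.array([0,0,-1.]); return np.c_[np.cross(y,z),y,z]
def move(pos,Rt=None):
    s=read_state(); R=s["tool_rot"]; Rt=R if Rt is None else Rt
    print("turn",Ro.from_matrix(R.T@Rt).as_rotvec(degrees=True).round(2),"shift",(R.T@(np.array(pos)-s["position"])).round(4))
def st():
    s=read_state(); print("t",round(s["time_s"],2),"pos",s["position"].round(4),"az",round(np.degrees(np.arctan2(s["tool_rot"][1,1],s["tool_rot"][0,1])),2),"q",s["qpos"].round(1),"F",s["force"].round(1),"op",round(s["opening"],3),"z",s["tool_rot"][:,2].round(4))
def cloud(n):
    p,d=grab_frame(n); c=camera_info(n)
    v,u=np.mgrid[0:400,0:640]
    X=np.stack([(u-c["cx"])/c["fx"]*d,(v-c["cy"])/c["fy"]*d,d],-1)
    W=(X-c["t"])@c["R"]; W[d==0]=np.nan
    return p,d,W,c
def proj(c,X):
    x=c["R"]@np.array(X)+c["t"]; return np.array([c["fx"]*x[0]/x[2]+c["cx"],c["fy"]*x[1]/x[2]+c["cy"]])
E
python3 - <<'E'
from h import *
s=read_state();c=camera_info("wrist")
C=-c["R"].T@c["t"]; print("cam in tool",s["tool_rot"].T@(C-s["position"]))
print((c["R"]@s["tool_rot"]).round(3))
R=down(-9)
# camera look point on table when TCP at height .2
for p in ([.517,.366,.17],):
    Cw=np.array(p)+R@(s["tool_rot"].T@(C-s["position"])); zc=R@(s["tool_rot"].T@c["R"][2]); print(Cw,zc, Cw+zc*(-(Cw[2]-.03)/zc[2]))
E
```

```text
cam in tool [ 8.55114869e-02 -1.25230807e-04 -1.41103833e-01]
[[ 0.001  1.    -0.001]
 [-0.944  0.    -0.329]
 [-0.329  0.001  0.944]]
[0.53025325 0.45047829 0.31110383] [-0.05018821 -0.32466373 -0.94449701] [0.5153161  0.35385096 0.03      ]
```

Run:
```python
from h import *
move([.517,.372,.17],down(-9))
```

```text
turn [ 1.000e-02 -0.000e+00  7.437e+01] shift [-0.315   0.0286  0.0614]
```

```bash
python3 -m pendant '[[0,0,8,-0.032,0.003,0.006,1],[0,0,16,-0.065,0.006,0.012,1],[0,0,24,-0.1,0.009,0.018,1],[0,0,32,-0.135,0.012,0.025,1],[0,0,40,-0.17,0.015,0.032,1],[0,0,48,-0.205,0.018,0.04,1],[0,0,56,-0.24,0.021,0.047,1],[0,0,64,-0.275,0.025,0.055,1],[0,0,72,-0.31,0.028,0.061,1],[0,0,74.4,-0.315,0.029,0.061,1]]'
python3 - <<'E'
from h import *
st()
p,d,W,c=cloud("wrist"); cv2.imwrite("pics/w1.png",p); np.savez("w1.npz",p=p,W=W)
print([(b["conf"],(c["R"].T@(b["at"]-c["t"])).round(3)) for b in boxes_of("wrist","v_block_mid")])
E
```

```text
time_s: 2.35
position: [0.5203, 0.3701, 0.1687]
tool_rot: [[0.165, 0.986, -0.0], [0.986, -0.165, -0.001], [-0.001, -0.0, -1.0]]
force: [0.4, -0.0, -0.9]
opening: 0.999
t 2.35 pos [0.5203 0.3701 0.1687] az -9.48 q [28.6 34.4 73.1 -0.1 72.6 38.1] F [ 0.4 -0.  -0.9] op 0.999 z [-3.0e-04 -1.3e-03 -1.0e+00]
[(0.67, array([0.478, 0.454, 0.033])), (0.56, array([0.511, 0.38 , 0.032]))]
```

View pics/w1.png

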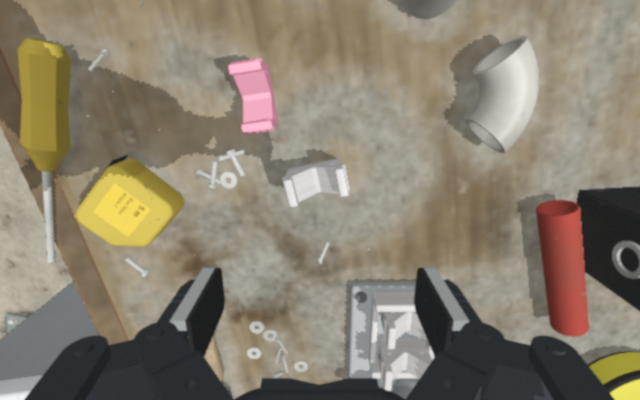

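Run:
```python
from h import *
z=np.load("w1.npz");W=z["W"]
sub=W[150:215,270:365].reshape(-1,3)
for lo,hi in((.01,.06),(.044,.056),(.03,.06)):
    P=sub[(sub[:,2]>lo)&(sub[:,2]<hi)]
    r=cv2.minAreaRect(P[:,:2].astype(np.float32)*1000); print(lo,len(P),r,P[:,2].max())
P=sub[(sub[:,2]>.044)]
print(np.histogram(sub[:,2],bins=np.arange(-.006,.06,.004)))
a=cv2.resize(z["p"][140:220,260:380],None,fx=6,fy=6,interpolation=cv2.INTER_CUBIC); cv2.imwrite("pics/c3.png",a)
```

```text
0.01 2053 ((516.509765625, 374.9795227050781), (54.20267868041992, 24.243791580200195), 2.964620590209961) 0.04884420288628009
0.044 480 ((516.5233154296875, 374.8741760253906), (49.794898986816406, 23.997257232666016), 2.8078434467315674) 0.04884420288628009
0.03 1210 ((516.5031127929688, 375.00341796875), (54.176841735839844, 24.252592086791992), 3.0532796382904053) 0.04884420288628009
(array([ 575, 3493,    0,   34,   59,   55,   81,  343,  305,  310,  353,
         53,   98,  396,    0,    0]), array([-0.006, -0.002,  0.002,  0.006,  0.01 ,  0.014,  0.018,  0.022,
        0.026,  0.03 ,  0.034,  0.038,  0.042,  0.046,  0.05 ,  0.054,
        0.058]))
```

View pics/c3.png

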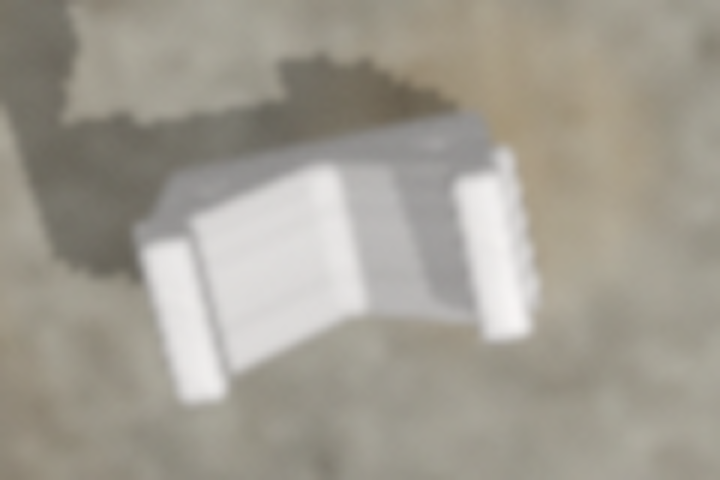

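Run:
```python
from h import *
move([.565,.14,.19],down(-9))
```

```text
turn [-0.04  0.03 -0.15] shift [-0.2211  0.083  -0.0204]
```

```bash
python3 -m pendant '[[0,0,0,-0.03,0.01,-0.02,1],[0,0,0,-0.07,0.022,-0.02,1],[0,0,0,-0.11,0.04,-0.02,1],[0,0,0,-0.15,0.055,-0.02,1],[0,0,0,-0.19,0.07,-0.02,1],[0,0,0,-0.215,0.081,-0.02,1],[0,0,0,-0.221,0.083,-0.02,1],[0,0,0,-0.221,0.083,-0.02,1],[0,0,0,-0.221,0.083,-0.02,1],[0,0,0,-0.221,0.083,-0.02,1]]'
python3 - <<'E'
from h import *
st()
p,d,W,c=cloud("wrist"); cv2.imwrite("pics/w2.png",p); np.savez("w2.npz",p=p,W=W)
for t in("jig","block_left_mid","lock_pin"):
  print(t,[(b["conf"],(c["R"].T@(b["at"]-c["t"])).round(3)) for b in boxes_of("wrist",t)])
E
```

```text
time_s: 3.45
position: [0.5646, 0.1417, 0.1896]
tool_rot: [[0.157, 0.988, -0.001], [0.988, -0.157, -0.0], [-0.0, -0.001, -1.0]]
force: [0.4, 0.4, 0.2]
opening: 0.997
t 3.45 pos [0.5646 0.1417 0.1896] az -9.02 q [ 6.5 27.5 81.6  0.  70.9 15.6] F [0.4 0.4 0.2] op 0.997 z [-8.e-04 -0.e+00 -1.e+00]
jig [(0.55, array([0.57 , 0.156, 0.01 ]))]
block_left_mid [(0.84, array([0.586, 0.217, 0.043]))]
lock_pin [(0.64, array([0.554, 0.107, 0.082]))]
```

View pics/w2.png

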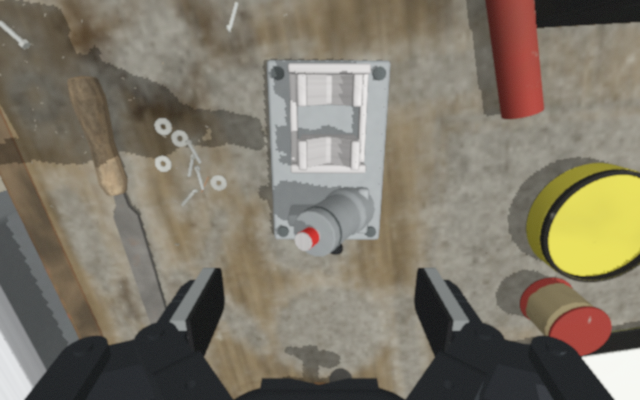

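Run:
```python
from h import *
z=np.load("w2.npz");W=z["W"];P=z["p"]
sub=W[50:260,255:400].reshape(-1,3)
print(np.histogram(sub[:,2],bins=np.arange(-.006,.11,.003)))
B=sub[(sub[:,2]>.006)&(sub[:,2]<.0145)]
r=cv2.minAreaRect(B[:,:2].astype(np.float32)*1000); print("base",r)
# restrict each to percentiles in yawed frame
for yaw in (-9.5,-9,-8.5,-8,):
    a=np.radians(yaw);R=np.array([[np.cos(a),-np.sin(a)],[np.sin(a),np.cos(a)]])
    q=B[:,:2]@R*1000; print(yaw,np.percentile(q,[.3,1,99,99.7],axis=0).round(1).tolist())
a=cv2.resize(P[50:260,255:400],None,fx=3.8,fy=2.8*1.357,interpolation=cv2.INTER_CUBIC)[:600]; cv2.imwrite("pics/c4.png",cv2.resize(P[50:260,255:400],(410,594),interpolation=cv2.INTER_CUBIC))
```

```text
(array([ 317, 8919,  109,    0,  370, 9276,  652,  247,  258, 1101,  145,
        186,  201, 1190, 1452,  666,  634,  702,  391,  113,  172, 1110,
        170,  203,  209,  232,  333,  338,  277,  126,  153,   73,    0,
          0,    0,    0,    0,    0]), array([-0.006, -0.003,  0.   ,  0.003,  0.006,  0.009,  0.012,  0.015,
        0.018,  0.021,  0.024,  0.027,  0.03 ,  0.033,  0.036,  0.039,
        0.042,  0.045,  0.048,  0.051,  0.054,  0.057,  0.06 ,  0.063,
        0.066,  0.069,  0.072,  0.075,  0.078,  0.081,  0.084,  0.087,
        0.09 ,  0.093,  0.096,  0.099,  0.102,  0.105,  0.108]))
base ((573.9627075195312, 156.74755859375), (174.2925262451172, 110.34038543701172), 80.88361358642578)
-9.5 [[485.4, 163.4], [486.0, 165.3], [594.2, 335.8], [594.8, 336.4]]
-9 [[487.6, 158.6], [488.2, 160.5], [596.4, 331.4], [597.0, 331.5]]
-8.5 [[489.6, 153.8], [490.3, 155.8], [598.6, 326.4], [599.5, 326.9]]
-8 [[491.2, 149.0], [492.2, 151.0], [601.1, 321.7], [602.0, 322.4]]
```

View pics/c4.png

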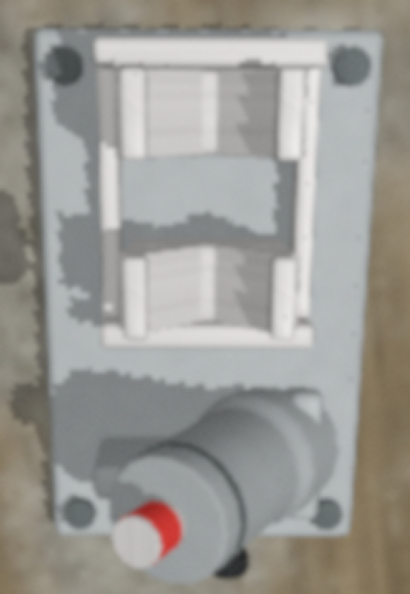

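Run:
```python
from h import *
z=np.load("w2.npz");W=z["W"];P=z["p"]
yaw=-9.12;a=np.radians(yaw);R=np.array([[np.cos(a),-np.sin(a),0],[np.sin(a),np.cos(a),0],[0,0,1]])
O=np.array([.57396,.15675,0])
Q=((W-O)@R)*1000
sub=Q[50:260,255:400]; q=sub.reshape(-1,3)
T=q[(q[:,2]>56)&(q[:,2]<63)&(q[:,1]>0)]
for lo,hi in((0,45),(45,90)):
    t=T[(T[:,1]>lo)&(T[:,1]<hi)]; print(cv2.minAreaRect(t[:,:2].astype(np.float32)),np.median(t[:,2]))
    b=q[(q[:,2]>40)&(q[:,2]<63)&(q[:,1]>lo)&(q[:,1]<hi)]; print(b.min(0),b.max(0))
E2=q[(q[:,2]>33)&(q[:,2]<41)&(q[:,1]>0)]
print("endwalls",np.histogram(E2[:,1],bins=np.arange(0,96,4)))
# pin top: highest region
pb=Q[225:260,285:330].reshape(-1,3); col=P[225:260,285:330].reshape(-1,3)
m=pb[:,2]>70
for x,c in zip(pb[m][::12],col[m][::12]): print(x.round(1),c)
```

```text
((0.08841133117675781, 12.14745807647705), (24.039409637451172, 49.93506622314453), 89.8236083984375) 58.29131910495281
[-27.17038725   0.06615458  40.00109378] [27.10123784 24.3331645  60.57560286]
((0.25235939025878906, 62.92180633544922), (23.45282554626465, 49.742210388183594), 89.19478607177734) 58.47249192579449
[-27.03924038  51.28745258  40.00233801] [27.26069159 74.94808062 60.66552795]
endwalls (array([ 83,  84,  96,  85, 101, 125,  34,   0,   0,   0,   0,   0,  26,
       107, 110, 111, 111, 110, 133, 431, 393,   0,   0]), array([ 0,  4,  8, 12, 16, 20, 24, 28, 32, 36, 40, 44, 48, 52, 56, 60, 64,
       68, 72, 76, 80, 84, 88, 92]))
[-14.9 -44.1  70.1] [136 136 135]
[ -4.8 -41.6  75.9] [160 160 154]
[-12.3 -44.3  71.7] [147 148 148]
[ -2.4 -41.7  77.6] [160 159 154]
[-10.7 -45.5  71.2] [154 155 154]
[ -0.8 -42.5  78. ] [161 161 155]
[ -9.8 -45.7  72.7] [155 155 158]
[  0.  -43.1  78.6] [160 161 154]
[-11.5 -46.1  73.9] [ 87  89 173]
[ -1.6 -44.6  77.3] [160 159 154]
[-14.6 -44.9  78.7] [ 40  45 167]
[ -4.8 -46.   76. ] [162 161 155]
[-18.7 -45.   80.3] [ 48  51 155]
[ -9. 
[... 1435 characters left out ...]
 86.3] [187 189 190]
[ -8.1 -62.3  72.8] [160 158 154]
[-25.3 -58.2  82.9] [157 165 167]
[-15.3 -55.4  88.3] [182 183 190]
[ -5.6 -62.   75.3] [159 158 154]
[-21.8 -57.5  85.9] [183 185 187]
[-11.5 -64.8  71.8] [157 155 152]
[ -1.4 -61.9  77.3] [159 158 154]
[-16.9 -57.2  88.3] [180 181 183]
[ -6.4 -63.9  75.2] [160 159 155]
[-20.3 -59.7  85.3] [170 174 176]
[ -7.3 -64.8  75.3] [159 158 153]
[-14.1 -67.9  71.3] [157 156 152]
[ -3.9 -64.9  76.9] [159 158 154]
[ -9.8 -68.   72.9] [156 155 150]
[  0.3 -64.7  79.1] [158 158 154]
[ -5.5 -67.9  74.9] [159 157 153]
[-12.4 -70.7  71.5] [154 154 151]
[ -2.2 -67.5  77.3] [155 156 153]
[ -6.4 -70.5  73.6] [154 154 152]
[ -6.4 -70.7  75. ] [141 146 147]
```

Run:
```python
from h import *
move([.5165,.375,.016],down(2.8))
```

```text
turn [ -0.04   0.02 -11.87] shift [ 0.2235 -0.0845  0.1735]
```

```bash
python3 -m pendant '[[0,0,-2,0.03,-0.011,0.01,1],[0,0,-4,0.07,-0.026,0.03,1],[0,0,-6,0.11,-0.042,0.05,1],[0,0,-8,0.15,-0.057,0.07,1],[0,0,-10,0.19,-0.072,0.09,1],[0,0,-11.9,0.218,-0.083,0.1,1],[0,0,-11.9,0.2235,-0.0845,0.1,1],[0,0,-11.9,0.2235,-0.0845,0.1,1],[0,0,-11.9,0.2235,-0.0845,0.1,1],[0,0,-11.9,0.2235,-0.0845,0.1,1]]' >/dev/null
python3 - <<'E'
from h import *
st();move([.5165,.375,.016],down(2.8))
E
```

```text
t 4.65 pos [0.5174 0.3738 0.0903] az 2.72 q [29.  38.7 78.3 -0.  62.9 26.3] F [0.4 0.  0.5] op 0.999 z [ 2.e-04 -0.e+00 -1.e+00]
turn [ 0.01  0.   -0.08] shift [ 0.0013 -0.0009  0.0743]
```

```bash
python3 -m pendant '[[0,0,0,0.001,-0.001,0.02,1],[0,0,0,0.001,-0.001,0.05,1],[0,0,0,0.001,-0.001,0.068,1],[0,0,0,0.001,-0.001,0.0743,1],[0,0,0,0.001,-0.001,0.0743,0.85],[0,0,0,0.001,-0.001,0.0743,0.5],[0,0,0,0.001,-0.001,0.0743,0.3],[0,0,0,0.001,-0.001,0.0743,0.3],[0,0,0,0.001,-0.001,0.0743,0.3],[0,0,0,0.001,-0.001,0.0743,0.3]]'
python3 - <<'E'
from h import *
st();p,d,W,c=cloud("wrist"); cv2.imwrite("pics/w3.png",p)
E
```

```text
time_s: 5.65
position: [0.5178, 0.3751, 0.0183]
tool_rot: [[-0.047, 0.999, 0.004], [0.999, 0.047, 0.001], [0.001, 0.004, -1.0]]
force: [0.2, -2.2, 5.4]
opening: 0.601
t 5.65 pos [0.5178 0.3751 0.0183] az 2.72 q [29.1 43.8 81.4 -0.  54.6 26.4] F [ 0.2 -2.2  5.4] op 0.601 z [ 0.004   0.0014 -1.    ]
```

View pics/w3.png

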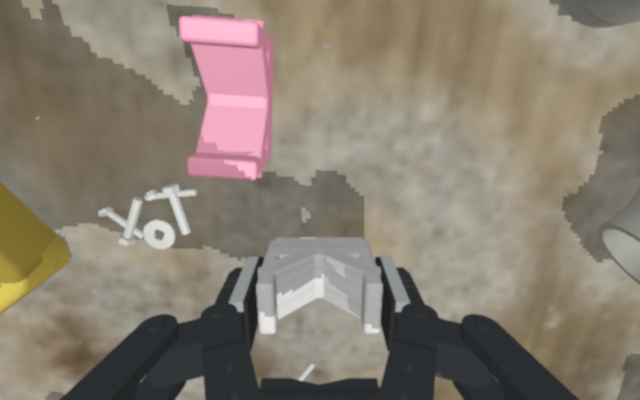

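```bash
python3 -m pendant '[[0,0,0,0,0,-0.02,0.3],[0,0,0,0,0,-0.06,0.3],[0,0,0,0,0,-0.1,0.3],[0,0,2,-0.03,0.01,-0.105,0.3],[0,0,4,-0.06,0.019,-0.105,0.3],[0,0,6,-0.1,0.03,-0.105,0.3],[0,0,8,-0.14,0.042,-0.105,0.3],[0,0,10,-0.17,0.051,-0.105,0.3],[0,0,11.8,-0.178,0.0545,-0.105,0.3],[0,0,11.8,-0.178,0.0545,-0.105,0.3]]' >/dev/null
python3 - <<'E'
from h import *
st();move([.5808,.194,.1],down(-9.12))
p,d,W,c=cloud("wrist"); cv2.imwrite("pics/w4.png",p); np.savez("w4.npz",p=p,W=W)
E
```

```text
t 6.7 pos [0.5808 0.1985 0.1236] az -9.25 q [11.7 34.2 81.2  0.  64.4 20.9] F [-0.4  0.5 -3.8] op 0.606 z [ 0.0043  0.0015 -1.    ]
turn [ 0.23 -0.13 -0.13] shift [-0.0045  0.0007  0.0236]
```

View pics/w4.png

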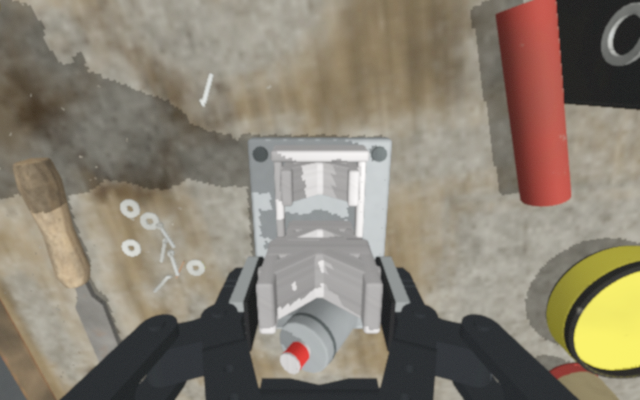

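Run:
```python
from h import *
W=np.load("w4.npz")["W"]
sub=W[225:345,250:390].reshape(-1,3)
P=sub[(sub[:,2]>.147)&(sub[:,2]<.158)]
print(np.median(P[:,2]))
r=cv2.minAreaRect(P[:,:2].astype(np.float32)*1000);print("held",r,len(P))
sub=W[140:240,255:385].reshape(-1,3)
P=sub[(sub[:,2]>.055)&(sub[:,2]<.064)];r=cv2.minAreaRect(P[:,:2].astype(np.float32)*1000);print("left",r)
B=W[120:260,235:400].reshape(-1,3);B=B[(B[:,2]>.006)&(B[:,2]<.0145)]
r=cv2.minAreaRect(B[:,:2].astype(np.float32)*1000);print(r)
```

```text
0.15136251743780074
held ((579.6860961914062, 199.0689697265625), (25.220312118530273, 55.6391716003418), 80.94410705566406) 2674
left ((583.5027465820312, 220.34751892089844), (24.470928192138672, 50.00583267211914), 81.04756927490234)
((579.4693603515625, 195.07449340820312), (101.02859497070312, 110.2020034790039), 80.85116577148438)
```

```bash
sed -i 's/    p,d=grab_frame(n); c=camera_info(n)/    c=camera_info(n); p,d=grab_frame(n)/' h.py
python3 - <<'E'
from h import *
st()
p,d,W,c=cloud("wrist")
st()
sub=W[225:345,250:390].reshape(-1,3)
P=sub[(sub[:,2]>.147)&(sub[:,2]<.158)]
r=cv2.minAreaRect(P[:,:2].astype(np.float32)*1000);print("held",r,len(P))
sub=W[140:240,255:385].reshape(-1,3)
P=sub[(sub[:,2]>.055)&(sub[:,2]<.064)];r=cv2.minAreaRect(P[:,:2].astype(np.float32)*1000);print("left",r)
B=W[120:260,235:400].reshape(-1,3);B=B[(B[:,2]>.006)&(B[:,2]<.0145)]
r=cv2.minAreaRect(B[:,:2].astype(np.float32)*1000);print(r)
E
```

```text
t 6.75 pos [0.5802 0.1998 0.1235] az -9.12 q [11.8 34.2 81.2  0.1 64.4 20.9] F [-0.6  0.4 -2. ] op 0.6 z [ 0.0039  0.0019 -1.    ]
t 6.8 pos [0.5799 0.2006 0.1235] az -9.03 q [11.9 34.2 81.2  0.1 64.4 20.9] F [-0.1 -0.2 -3.6] op 0.606 z [ 0.0037  0.0019 -1.    ]
held ((579.7418212890625, 199.0452880859375), (25.334524154663086, 55.573551177978516), 81.28524780273438) 2656
left ((584.1800537109375, 219.60997009277344), (23.51374053955078, 49.882164001464844), 81.0198974609375)
((579.9948120117188, 194.34046936035156), (99.6283950805664, 110.3095932006836), 80.93067169189453)
```

Run:
```python
from h import *
st();move([.5807,.1948,.087],down(-9.12))
```

```text
t 6.8 pos [0.5799 0.2006 0.1235] az -9.03 q [11.9 34.2 81.2  0.1 64.4 20.9] F [-0.1 -0.2 -3.6] op 0.606 z [ 0.0037  0.0019 -1.    ]
turn [ 0.19 -0.14  0.09] shift [-0.0056  0.0016  0.0365]
```

```bash
python3 -m pendant '[[0.1,-0.1,0.1,-0.003,0.001,0.018,0.3],[0.2,-0.1,0.1,-0.0056,0.0016,0.032,0.3],[0.2,-0.1,0.1,-0.0056,0.0016,0.0365,0.3],[0.2,-0.1,0.1,-0.0056,0.0016,0.0365,0.3],[0.2,-0.1,0.1,-0.0056,0.0016,0.0365,0.3],[0.2,-0.1,0.1,-0.0056,0.0016,0.0365,0.3],[0.2,-0.1,0.1,-0.0056,0.0016,0.0365,0.3],[0.2,-0.1,0.1,-0.0056,0.0016,0.0365,0.3],[0.2,-0.1,0.1,-0.0056,0.0016,0.0365,0.3],[0.2,-0.1,0.1,-0.0056,0.0016,0.0365,0.3]]' >/dev/null
cat > m.py <<'E'
from h import *
import sys
st()
p,d,W,c=cloud("wrist"); cv2.imwrite(sys.argv[1],p); np.savez("last.npz",p=p,W=W)
s=read_state(); st()
zt=s["position"][2]+.030
sub=W[225:345,250:390].reshape(-1,3)
P=sub[(sub[:,2]>zt-.005)&(sub[:,2]<zt+.005)]
r=cv2.minAreaRect(P[:,:2].astype(np.float32)*1000);print("held",r,np.median(P[:,2]))
sub=W[110:250,245:395].reshape(-1,3)
P=sub[(sub[:,2]>.054)&(sub[:,2]<.064)];r=cv2.minAreaRect(P[:,:2].astype(np.float32)*1000);print("left",r,np.median(P[:,2]))
E
python3 m.py pics/w5.png
```

```text
t 7.8 pos [0.5808 0.1948 0.0871] az -9.14 q [11.4 36.5 83.3  0.1 60.2 20.5] F [-0.7 -0.5 -3. ] op 0.606 z [ 2.e-04  8.e-04 -1.e+00]
t 7.85 pos [0.5808 0.1948 0.087 ] az -9.14 q [11.4 36.5 83.3  0.1 60.2 20.5] F [-0.3  0.2 -2.3] op 0.603 z [ 1.e-04  8.e-04 -1.e+00]
held ((580.3430786132812, 194.18653869628906), (25.291351318359375, 55.00447082519531), 80.9249267578125) 0.11498403447427677
left ((584.2452392578125, 219.53567504882812), (23.948381423950195, 50.12485122680664), 80.57400512695312) 0.058286320644450273
```

View pics/w5.png

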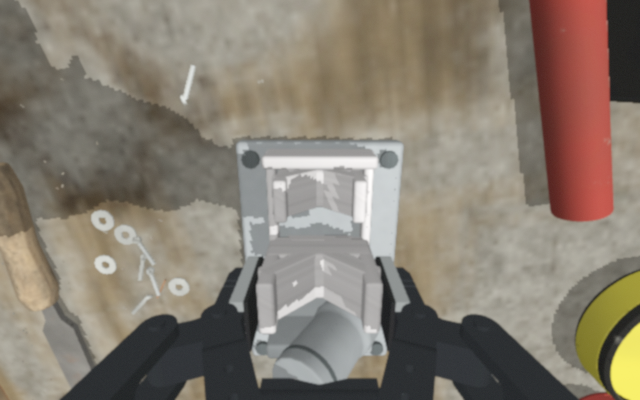

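```bash
python3 -m pendant '[[0,0,0,0,0,0.006,0.3],[0,0,0,0,0,0.012,0.3],[0,0,0,0,0,0.018,0.3],[0,0,0,0,0,0.024,0.3],[0,0,0,0,0,0.03,0.3],[0,0,0,0,0,0.036,0.3],[0,0,0,0,0,0.042,0.3],[0,0,0,0,0,0.048,0.3],[0,0,0,0,0,0.051,0.3],[0,0,0,0,0,0.051,0.3]]'; python3 m.py pics/w6.png
```

```text
time_s: 8.85
position: [0.5805, 0.1948, 0.0354]
tool_rot: [[0.159, 0.987, -0.001], [0.987, -0.159, 0.001], [0.0, -0.001, -1.0]]
force: [1.1, -0.1, -3.7]
opening: 0.606
t 8.85 pos [0.5805 0.1948 0.0354] az -9.13 q [11.4 40.3 85.6  0.1 54.2 20.5] F [ 1.1 -0.1 -3.7] op 0.606 z [-9.e-04  6.e-04 -1.e+00]
t 8.9 pos [0.5807 0.1948 0.0358] az -9.13 q [11.4 40.3 85.6  0.1 54.2 20.5] F [ 0.4  0.2 -2.5] op 0.605 z [-2.e-04  8.e-04 -1.e+00]
held ((580.2721557617188, 193.79627990722656), (25.489364624023438, 54.796573638916016), 81.6652603149414) 0.06342957386525912
left ((584.9697265625, 223.98733520507812), (15.141549110412598, 50.323333740234375), 80.79573822021484) 0.05824138615681634
```

View pics/w6.png

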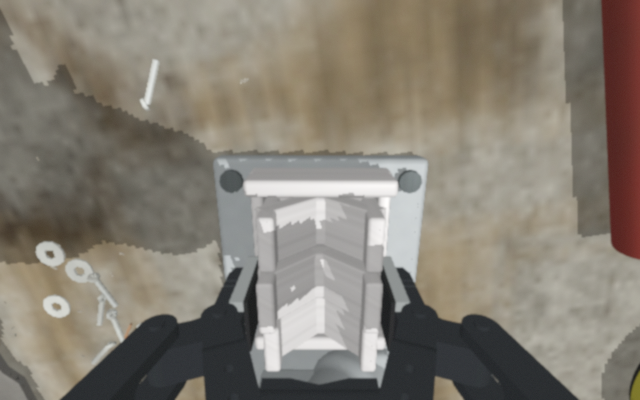

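```bash
python3 -m pendant '[[0,0,0,0,0,0.002,0.3],[0,0,0,0,0,0.004,0.3],[0,0,0,0,0,0.0055,0.3],[0,0,0,0,0,0.0055,0.3],[0,0,0,0,0,0.0055,0.3],[0,0,0,0,0,0.0055,0.4],[0,0,0,0,0,0.0055,0.6],[0,0,0,0,0,0.0055,0.75],[0,0,0,0,0,0.0055,0.85],[0,0,0,0,0,0.0055,0.85]]'
```

```text
time_s: 9.9
position: [0.581, 0.1949, 0.0306]
tool_rot: [[0.159, 0.987, 0.001], [0.987, -0.159, 0.001], [0.001, 0.0, -1.0]]
force: [-0.8, 0.6, -0.6]
opening: 0.853
```

```bash
python3 -m pendant '[[0,0,0,0,0,-0.015,0.85],[0,0,0,0,0,-0.04,0.9],[0,0,0,0,0,-0.08,1],[0,0,0,0,0,-0.12,1],[0,0,0,-0.02,0,-0.15,1],[0,0,0,-0.045,0,-0.16,1],[0,0,0,-0.055,0,-0.16,1],[0,0,0,-0.055,0,-0.16,1],[0,0,0,-0.055,0,-0.16,1],[0,0,0,-0.055,0,-0.16,1]]' >/dev/null
cat > m2.py <<'E'
from h import *
import sys
st()
p,d,W,c=cloud("wrist"); cv2.imwrite(sys.argv[1],p); np.savez("last.npz",p=p,W=W)
st()
yaw=-9.12;a=np.radians(yaw);R=np.array([[np.cos(a),-np.sin(a),0],[np.sin(a),np.cos(a),0],[0,0,1]])
B=W[40:270,220:420].reshape(-1,3);B=B[(B[:,2]>.006)&(B[:,2]<.0145)]
r=cv2.minAreaRect(B[:,:2].astype(np.float32)*1000);print("base",r)
O=np.array([r[0][0]/1000,r[0][1]/1000,0])
q=(((W-O)@R)*1000)[40:270,220:420].reshape(-1,3)
for lo,hi in((0,25),(25.5,50),(50.5,90)):
    t=q[(q[:,2]>55)&(q[:,2]<65)&(q[:,1]>lo)&(q[:,1]<hi)&(abs(q[:,0])<30)]
    print(cv2.minAreaRect(t[:,:2].astype(np.float32)),np.median(t[:,2]),np.ptp(t[:,2]))
E
python3 m2.py pics/w7.png
```

```text
t 10.9 pos [0.5718 0.1412 0.1895] az -9.1 q [ 6.4 28.3 80.4  0.1 71.4 15.5] F [ 0.6  0.6 -0.1] op 1.0 z [-0.0014  0.001  -1.    ]
t 10.95 pos [0.5719 0.1412 0.1895] az -9.09 q [ 6.4 28.3 80.4  0.1 71.4 15.5] F [0.8 0.3 0.2] op 0.999 z [-1.2e-03  9.0e-04 -1.0e+00]
base ((573.8778076171875, 156.8800048828125), (173.98101806640625, 110.43910217285156), 80.89615631103516)
((-0.002593994140625, 12.406828880310059), (24.023197174072266, 49.908851623535156), 89.04800415039062) 58.38999157514663 4.861664794904385
((-0.35793304443359375, 37.46781539916992), (50.08326721191406, 23.68912124633789), 0.12975329160690308) 58.4510192793492 5.883592839141542
((0.14621353149414062, 63.13505172729492), (23.578210830688477, 50.057769775390625), 89.7397232055664) 58.41316431852327 5.223413329576928
```

View pics/w7.png

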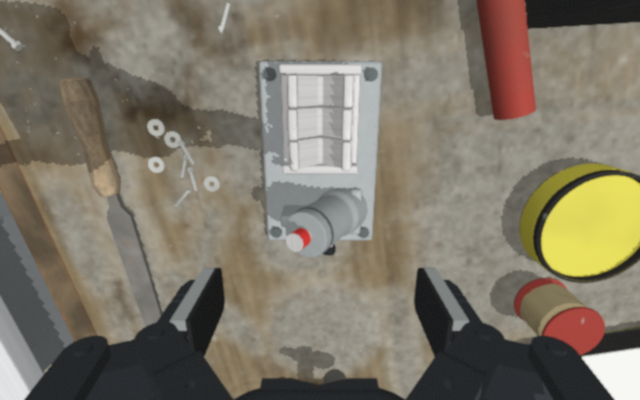

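```bash
cat > pin.py <<'E'
from h import *
z=np.load("last.npz");W=z["W"];P=z["p"].astype(int)
a=np.radians(-9.12);R=np.array([[np.cos(a),-np.sin(a),0],[np.sin(a),np.cos(a),0],[0,0,1]])
O=np.array([.57388,.15688,0])
Q=((W-O)@R)*1000
ax=np.array([-.5,0,np.cos(np.pi/6)]); ex=np.array([np.cos(np.pi/6),0,.5])
r=np.s_[215:265,270:340]
q=Q[r].reshape(-1,3);c=P[r].reshape(-1,3)
h=q@ax
print(np.histogram(h[h>50],bins=np.arange(50,100,1.5)))
for lo,hi in ((76,88),(60,72)): pass
hh=h
top=q[(h>np.nanmax(h)-3)]
# refine
m=(h>np.nanpercentile(h[h>60],99.5)-4)
t=q[m]; u=np.c_[t@ex,t[:,1]]
(cx,cy),rad=cv2.minEnclosingCircle(u.astype(np.float32)); print("pin top",len(t),cx,cy,rad,"median h",np.median(t@ax), "centroid",u.mean(0))
X=ex*cx+np.array([0,1,0])*cy+ax*np.median(t@ax); print("jig-base frame",X,"world",O+R@X/1000,"axis world",R@ax)
# plane fit of boss face
b=q[(h>np.median(t@ax)-16.3-2.5)&(h<np.median(t@ax)-16.3+2.5)]
n=np.linalg.svd(b-b.mean(0))[2][2]; print("boss",len(b),np.median(b@ax),n, b.mean(0), cv2.minEnclosingCircle(np.c_[b@ex,b[:,1]].astype(np.float32)))
E
python3 pin.py
```

```text
(array([ 40,  42,  57,  40,  20,  49,  56,  33,  39,  38,  46, 449, 566,
        15,  14,  25,  24,  18,  25,  22,  25,  29, 153,  83,   0,   0,
         0,   0,   0,   0,   0,   0,   0]), array([50. , 51.5, 53. , 54.5, 56. , 57.5, 59. , 60.5, 62. , 63.5, 65. ,
       66.5, 68. , 69.5, 71. , 72.5, 74. , 75.5, 77. , 78.5, 80. , 81.5,
       83. , 84.5, 86. , 87.5, 89. , 90.5, 92. , 93.5, 95. , 96.5, 98. ,
       99.5]))
pin top 271 24.67024803161621 -52.357452392578125 8.306262969970703 median h 84.21691499896629 centroid [ 25.47396326 -51.56785953]
jig-base frame [-20.74339599 -52.35745239  85.26911183] world [0.54510003 0.10847231 0.08526911] axis world [-0.49367927  0.07925137  0.8660254 ]
boss 1060 68.070061744371 [-0.49069421  0.00364595  0.87132422] [ -9.17253742 -49.72848792  73.22834062] ((24.814077377319336, -51.906211853027344), 21.056440353393555)
```

Run:
```python
from h import *
move([.535,-.2,.22],down(-9))
```

```text
turn [-0.08 -0.04 -0.09] shift [-0.3427  0.0174 -0.0308]
```

```bash
python3 -m pendant '[[0,0,0,-0.025,0.001,-0.015,1],[0,0,0,-0.065,0.003,-0.03,1],[0,0,0,-0.11,0.006,-0.031,1],[0,0,0,-0.155,0.008,-0.031,1],[0,0,0,-0.2,0.01,-0.031,1],[0,0,0,-0.245,0.013,-0.031,1],[0,0,0,-0.285,0.015,-0.031,1],[0,0,0,-0.32,0.017,-0.031,1],[0,0,0,-0.338,0.017,-0.031,1],[0,0,0,-0.3427,0.0174,-0.031,1]]' >/dev/null
python3 - <<'E'
from h import *
grab_frame("top");grab_frame("top");grab_frame("top")
st()
p,d,W,c=cloud("wrist"); cv2.imwrite("pics/w8.png",p); np.savez("hm.npz",p=p,W=W)
st()
for t in("hammer","hammer_rest"):
  print(t,[(b["conf"],(c["R"].T@(b["at"]-c["t"])).round(3)) for b in boxes_of("wrist",t)])
E
```

```text
t 12.1 pos [ 0.5352 -0.199   0.2198] az -9.06 q [-28.1  25.   80.8   0.   74.3 -19.1] F [-0.5  0.1  1.3] op 0.997 z [-0.0018  0.0018 -1.    ]
t 12.15 pos [ 0.5353 -0.1986  0.22  ] az -9.02 q [-28.1  25.   80.8   0.   74.3 -19.1] F [0.1 0.4 0.2] op 1.0 z [-0.0016  0.0016 -1.    ]
hammer [(0.73, array([ 0.534, -0.216,  0.075]))]
hammer_rest [(0.85, array([ 0.534, -0.235,  0.009]))]
```

View pics/w8.png

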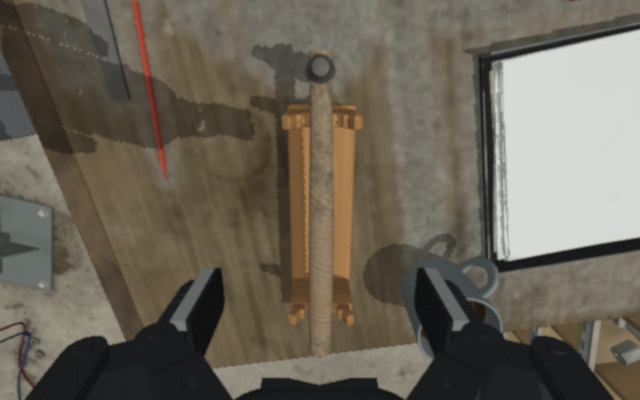

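```bash
cat > ham.py <<'E'
from h import *
import sys
z=np.load(sys.argv[1]);W=z["W"]; p=z["p"]
sub=W[85:350,270:375].reshape(-1,3)
H=sub[(sub[:,2]>.068)&(sub[:,2]<.086)]
vx,vy,x0,y0=cv2.fitLine(H[:,:2].astype(np.float32),cv2.DIST_HUBER,0,1e-4,1e-4).ravel()
if vy<0: vx,vy=-vx,-vy
d=np.array([vx,vy]);n=np.array([-vy,vx]);o=np.array([x0,y0])
print("az",np.degrees(np.arctan2(vy,vx)),o, len(H))
def sl(Pp,name):
    s=(Pp[:,:2]-o)@d; w=(Pp[:,:2]-o)@n
    return s,w
s,w=sl(H,"")
for a in np.arange(-.2,.2,.02):
    m=(s>a)&(s<a+.02)
    if m.sum()>10: print(round(a,3),m.sum(),"w %.4f %.4f z %.4f"%(np.percentile(w[m],3),np.percentile(w[m],97),np.percentile(H[m,2],90)))
# head top
hd=W[40:95,295:345].reshape(-1,3);hd=hd[hd[:,2]>.09]
s,w=sl(hd,"");print("head s",s.min(),s.max(),np.median(s),"w",np.median(w),w.min(),w.max(),"z",hd[:,2].max())
# forks: points off-handle with z .05-.09
F=sub[(sub[:,2]>.055)&(sub[:,2]<.09)];s,w=sl(F,"")
m=(abs(w)>.016)&(abs(w)<.05)
print("fork s",np.histogram(s[m],bins=np.arange(-.16,.16,.005)), )
m2=m&(s>0);m3=m&(s<0);print("forkA",s[m2].min(),s[m2].max(),np.sort(w[m2])[[0,-1]],"forkB",s[m3].min(),s[m3].max(),np.sort(w[m3])[[0,-1]])
E
python3 ham.py hm.npz
```

```text
az 80.91652 [ 0.5210379  -0.28843424] 7394
-0.1 179 w -0.0110 0.0114 z 0.0773
-0.08 347 w -0.0108 0.0112 z 0.0776
-0.06 801 w -0.0313 0.0300 z 0.0799
-0.04 399 w -0.0112 0.0119 z 0.0779
-0.02 436 w -0.0119 0.0117 z 0.0779
-0.0 459 w -0.0117 0.0115 z 0.0778
0.02 483 w -0.0115 0.0113 z 0.0779
0.04 514 w -0.0121 0.0111 z 0.0777
0.06 525 w -0.0110 0.0101 z 0.0774
0.08 521 w -0.0106 0.0099 z 0.0772
0.1 546 w -0.0104 0.0097 z 0.0770
0.12 596 w -0.0102 0.0096 z 0.0768
0.14 1152 w -0.0318 0.0304 z 0.0803
0.16 436 w -0.0087 0.0092 z 0.0763
head s 0.17786009300656028 0.19338848820143537 0.18511331029217973 w 0.0003163960787956916 -0.0071315887258523785 0.008501622074418895 z 0.12220495596774174
fork s (array([  0,   0,   0,   0,   0,   0,   0,   0,   0,   0,   0,   0,   0,
         0,   0,   0,   0,   0,   0,   0,   4, 144, 210, 329,   0,   0,
         0,   0,   0,   0,   0,   0,   0,   0,   0,   0,   0,   0,   0,
         0,   0,   0,   0,   0,   0,   0,   0,   0,   0,   0,   0,   0,
         0,   0,   0,   0,   0,   0,   0,  34, 270, 271, 132]), array([-1.60000000e-01, -1.55000000e-01, -1.50
[... 601 characters left out ...]
00000e-02,  1.50000000e-02,
        2.00000000e-02,  2.50000000e-02,  3.00000000e-02,  3.50000000e-02,
        4.00000000e-02,  4.50000000e-02,  5.00000000e-02,  5.50000000e-02,
        6.00000000e-02,  6.50000000e-02,  7.00000000e-02,  7.50000000e-02,
        8.00000000e-02,  8.50000000e-02,  9.00000000e-02,  9.50000000e-02,
        1.00000000e-01,  1.05000000e-01,  1.10000000e-01,  1.15000000e-01,
        1.20000000e-01,  1.25000000e-01,  1.30000000e-01,  1.35000000e-01,
        1.40000000e-01,  1.45000000e-01,  1.50000000e-01,  1.55000000e-01]))
forkA 0.13899932569767381 0.15122336835598355 [-0.03385776  0.0325037 ] forkB -0.05556078946633234 -0.04269402665773484 [-0.03378183  0.03225395]
```

Run:
```python
from h import *
st();move([.5388,-.1818,.05],down(-9.08))
```

```text
t 12.25 pos [ 0.5353 -0.1985  0.2202] az -8.99 q [-28.1  25.   80.8   0.   74.3 -19.1] F [ 0.5 -0.8 -0.5] op 0.999 z [-0.0014  0.0013 -1.    ]
turn [-0.09 -0.06  0.09] shift [0.0169 0.0011 0.1702]
```

```bash
python3 -m pendant '[[0,0,0,0.006,0,0.02,1],[0,0,0,0.012,0.001,0.05,1],[0,0,0,0.0165,0.001,0.085,1],[0,0,0,0.0168,0.001,0.1,1],[0,0,0,0.0168,0.001,0.11,0.8],[-0.1,-0.1,0.1,0.0169,0.0011,0.12,0.7],[-0.1,-0.1,0.1,0.0169,0.0011,0.12,0.7],[-0.1,-0.1,0.1,0.0169,0.0011,0.12,0.7],[-0.1,-0.1,0.1,0.0169,0.0011,0.12,0.7],[-0.1,-0.1,0.1,0.0169,0.0011,0.12,0.7]]' >/dev/null
python3 - <<'E'
from h import *
st();move([.5388,-.1818,.05],down(-9.08))
E
```

```text
t 13.25 pos [ 0.5393 -0.1822  0.1011] az -9.09 q [-26.4  31.6  90.2  -0.   58.1 -17.2] F [ 0.3 -0.1 -0.4] op 0.694 z [ 0.0015 -0.0014 -1.    ]
turn [ 0.1   0.07 -0.01] shift [ 0.0003 -0.0006  0.0511]
```

```bash
python3 -m pendant '[[0,0,0,0,-0.0005,0.015,0.7],[0.1,0.1,0,0,-0.0005,0.035,0.7],[0.1,0.1,0,0,-0.0005,0.047,0.7],[0.1,0.1,0,0,-0.0005,0.051,0.7],[0.1,0.1,0,0,-0.0005,0.051,0.6],[0.1,0.1,0,0,-0.0005,0.051,0.3],[0.1,0.1,0,0,-0.0005,0.051,0.1],[0.1,0.1,0,0,-0.0005,0.051,0.1],[0.1,0.1,0,0,-0.0005,0.051,0.1],[0.1,0.1,0,0,-0.0005,0.051,0.1]]' >/dev/null
python3 - <<'E'
from h import *
st()
p,d,W,c=cloud("wrist"); cv2.imwrite("pics/w9.png",p); np.savez("held0.npz",p=p,W=W,T=read_state()["tool_rot"],x=read_state()["position"])
E
```

```text
t 14.25 pos [ 0.5396 -0.1824  0.0511] az -9.09 q [-26.4  35.4  92.6   0.   51.8 -17.3] F [-0.2  0.8  6. ] op 0.261 z [ 2.1e-03 -3.0e-04 -1.0e+00]
```

View pics/w9.png

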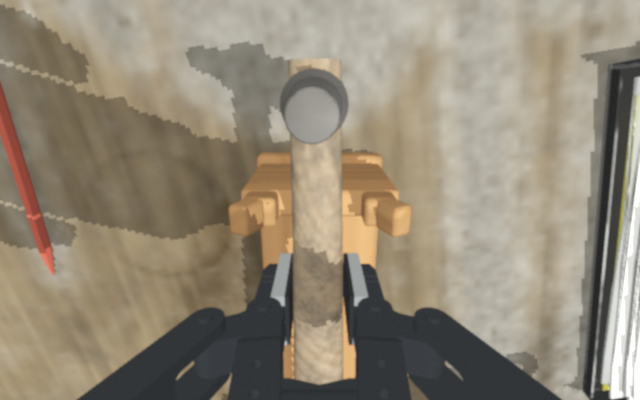

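```bash
cat > ik.py <<'E'
from h import *
from scipy.optimize import least_squares
D=[(19.6,87.37,.2185,.4769,.2306),(34.4,73.1,.5203,.3701,.1687),(27.5,81.6,.5646,.1417,.1896),(38.7,78.3,.5174,.3738,.0903),(43.8,81.4,.5178,.3751,.0183),(36.5,83.3,.5808,.1948,.0871),(40.3,85.6,.5807,.1948,.0358),(28.3,80.4,.5719,.1412,.1895),(25.,80.8,.5353,-.1985,.2202),(31.6,90.2,.5393,-.1822,.1011),(35.4,92.6,.5396,-.1824,.0511)]
D=np.array(D);r=np.hypot(D[:,2],D[:,3]);z=D[:,4];a=np.radians(D[:,0]);b=np.radians(D[:,0]+D[:,1])
def f(p): L1,L2,h,r0,o=p; return np.r_[r0+L1*np.sin(a)+L2*np.sin(b+o)-r, h+L1*np.cos(a)+L2*np.cos(b+o)-z]
s=least_squares(f,[.45,.45,.0,0,0]);print(s.x,np.abs(s.fun).max())
E
python3 ik.py
python3 - <<'E'
from h import *
a=np.radians(-9.12);j=np.array([np.sin(-a),np.cos(a),0]);ax=np.array([-.5*np.cos(a),-.5*np.sin(a),np.cos(np.pi/6)])
Rs=np.c_[j,np.cross(-ax,j),-ax]; pin=np.array([.5448,.1087,.0864])
T=pin+ax*.02-Rs@np.array([.0777,0,.0311]);print(T)
E
```

```text
[ 0.50244282  0.38055917 -0.09216458  0.00632074  0.11048457] 0.0005776998876753092
[0.50725733 0.03603199 0.1306539 ]
```

```bash
cat > ik2.py <<'E'
from h import *
L1,L2,hb,r0,o=0.50244282,0.38055917,-0.09216458,0.00632074,0.11048457
a=np.radians(-9.12);j=np.array([np.sin(-a),np.cos(a),0]);ax=np.array([-.5*np.cos(a),-.5*np.sin(a),np.cos(np.pi/6)])
pin=np.array([.5448,.1087,.0864]);face=np.array([.0777,0,.0311])
def solve(T,R,Lt):
    zt=R[:,2];w=T-Lt*zt;h=hb+Lt
    q1=np.arctan2(w[1],w[0]);r=np.hypot(w[0],w[1])-r0;z=w[2]-h
    D=np.hypot(r,z);g=np.arccos((L1**2+L2**2-D*D)/(2*L1*L2));be=np.pi-g
    a1=np.arctan2(r,z)-np.arctan2(L2*np.sin(be),L1+L2*np.cos(be));b=a1+be-o
    f=np.array([np.sin(b)*np.cos(q1),np.sin(b)*np.sin(q1),np.cos(b)])
    q5=np.degrees(np.arccos(f@zt))
    n=np.array([-np.sin(q1),np.cos(q1),0]);up=np.cross(n,f) # pitch increases direction
    q4=np.degrees(np.arctan2(zt@n,zt@up))
    return np.degrees([q1,a1,b-a1]).round(1),round(q4,1),round(q5,1)
def pose(phi,h,tilt=30):
    c,s=np.cos(np.radians(phi)),np.sin(np.radians(phi))
    t=np.radians(tilt); A=np.array([-np.sin(t)*np.cos(a),-np.sin(t)*np.sin(a),np.cos(t)])
    ex=np.cross(j,A) 
    x=c*j-s*ex; R=np.c_[x,np.cross(-A,x),-A]
    return pin+ax*h-R@face,R
if __name__=="__main__":
  print(solve(np.array([.5396,-.1824,.0511]),down(-9.09),.28))
  for Lt in(.25,.30):
    for phi in(-30,0,20,30,45,60,90):
      for tilt in (30,27):
        for h in(.02,-.012):
          T,R=pose(phi,h,tilt);print(Lt,phi,tilt,h,T.round(3),*solve(T,R,Lt))
E
python3 ik2.py
```

```text
(array([-18.7,  35.4,  92.6]), np.float64(0.0), np.float64(52.0))
0.25 -30 30 0.02 [0.476 0.052 0.111] [ 11.5  15.9 123.3] -39.5 16.0
0.25 -30 30 -0.012 [0.491 0.049 0.084] [ 10.6  20.5 122.8] -50.4 12.7
0.25 -30 27 0.02 [0.476 0.052 0.114] [ 10.8  15.8 121.1] -27.5 19.6
0.25 -30 27 -0.012 [0.492 0.049 0.086] [ 10.   20.3 120.7] -33.2 15.8
0.25 0 30 0.02 [0.507 0.036 0.131] [  8.3  16.1 118. ] -27.3 19.0
0.25 0 30 -0.012 [0.523 0.033 0.103] [  7.6  20.4 117.6] -32.8 15.4
0.25 0 27 0.02 [0.509 0.036 0.131] [  7.7  16.5 115.8] -19.7 22.9
0.25 0 27 -0.012 [0.524 0.033 0.104] [  7.1  20.6 115.4] -22.6 19.2
0.25 20 30 0.02 [0.531 0.037 0.144] [  7.9  16.8 113.9] -23.0 22.0
0.25 20 30 -0.012 [0.547 0.034 0.116] [  7.3  20.9 113.5] -26.5 18.5
0.25 20 27 0.02 [0.533 0.037 0.143] [  7.4  17.5 111.6] -17.2 25.9
0.25 20 27 -0.012 [0.549 0.034 0.116] [  6.8  21.4 111.2] -19.1 22.4
0.25 30 30 0.02 [0.542 0.041 0.15 ] [  8.3  17.3 111.7] -21.9 23.6
0.25 30 30 -0.012 [0.558 0.038 0.122] [  7.6  21.3 111.4] -24.8 20.1
0.25 30 27 0.02 [0.544 0.041 0.149] [  7.7  18.1 109.5] -16.6 27.4
0.25 30 27 -0.0
[... 2042 characters left out ...]
[  9.6  20.6 112.3] -27.2 20.6
0.3 45 27 0.02 [0.561 0.051 0.156] [  9.6  17.5 109.9] -18.1 28.0
0.3 45 27 -0.012 [0.576 0.048 0.129] [  8.9  21.4 109.6] -19.9 24.5
0.3 60 30 0.02 [0.571 0.065 0.164] [ 11.9  17.5 109.9] -23.9 26.3
0.3 60 30 -0.012 [0.587 0.063 0.137] [ 11.1  21.3 109.6] -26.5 22.8
0.3 60 27 0.02 [0.574 0.065 0.162] [ 11.1  18.5 107.3] -18.3 30.0
0.3 60 27 -0.012 [0.59  0.062 0.134] [ 10.4  22.2 107. ] -19.9 26.6
0.3 90 30 0.02 [0.586 0.102 0.17 ] [ 16.   19.2 106.2] -25.6 29.5
0.3 90 30 -0.012 [0.602 0.1   0.142] [ 15.2  22.8 105.9] -27.8 26.2
0.3 90 27 0.02 [0.589 0.102 0.167] [ 15.1  20.2 103.5] -20.1 32.9
0.3 90 27 -0.012 [0.605 0.099 0.139] [ 14.4  23.8 103.2] -21.4 29.7
```

```bash
python3 -m pendant '[[0,0,0,0,0,-0.01,0.1],[0,0,0,0,0,-0.03,0.1],[0,0,0,0,0,-0.06,0.1],[0,0,0,0,0,-0.09,0.1],[0,0,0,0,0,-0.12,0.1],[0,0,0,0,0,-0.14,0.1],[0,0,0,0.02,0,-0.145,0.1],[0,0,0,0.05,0,-0.145,0.1],[0,0,0,0.07,0,-0.145,0.1],[0,0,0,0.075,0,-0.145,0.1]]' >/dev/null
cat > hh.py <<'E'
from h import *
import sys
st()
s=read_state();p,d,W,c=cloud("wrist"); cv2.imwrite(sys.argv[1],p)
R=s["tool_rot"];Q=((W-s["position"])@R)*1000  # tool frame mm
np.savez("tf.npz",Q=Q,p=p)
m=(Q[...,2]<25)&(Q[...,2]>-60)&(abs(Q[...,1])<16)&(Q[...,0]>13)&(Q[...,0]<110)
m[330:]=False
q=Q[m]; hd=q[(q[:,2]<-45)]
print("peen top mean",hd.mean(0) if len(hd) else None,len(hd),"min z",q[:,2].min())
H=q[(q[:,0]<62)&(q[:,0]>25)&(q[:,2]>-40)]
# handle top surface: by x bins
for x in range(20,65,8):
    t=H[(H[:,0]>x)&(H[:,0]<x+8)]
    if len(t): print(x,"z top %.1f"%np.percentile(t[:,2],5),"y %.1f %.1f"%(np.percentile(t[:,1],2),np.percentile(t[:,1],98)))
E
python3 hh.py pics/w10.png
python3 - <<'E'
from h import *
z=np.load("held0.npz"); Q=((z["W"]-z["x"])@z["T"])*1000
m=(Q[...,2]<25)&(Q[...,2]>-60)&(abs(Q[...,1])<16)&(Q[...,0]>13)&(Q[...,0]<110); m[330:]=False
q=Q[m];hd=q[q[:,2]<-45];print("in rest: peen",hd.mean(0),len(hd))
for x in range(20,65,8):
    t=q[(q[:,0]>x)&(q[:,0]<x+8)&(q[:,2]>-40)]
    if len(t): print(x,"z top %.1f"%np.percentile(t[:,2],5))
E
```

```text
t 15.3 pos [ 0.5504 -0.106   0.1957] az -8.97 q [-18.8  25.   84.8   0.1  70.2  -9.8] F [-0.5 -0.6 -5.4] op 0.262 z [-1.0e-04  1.2e-03 -1.0e+00]
peen top mean [ 83.54863477  -1.10921874 -52.87822294] 299 min z -59.99229384577092
20 z top -25.5 y -10.9 8.2
28 z top -25.6 y -10.8 7.7
36 z top -25.4 y -10.8 7.6
44 z top -25.4 y -10.7 7.6
52 z top -25.3 y -10.8 7.2
60 z top -25.2 y -10.7 7.2
in rest: peen [ 83.62483094  -1.13662297 -53.02865635] 294
20 z top -25.6
28 z top -25.4
36 z top -25.2
44 z top -25.4
52 z top -25.3
60 z top -25.2
```

View pics/w10.png

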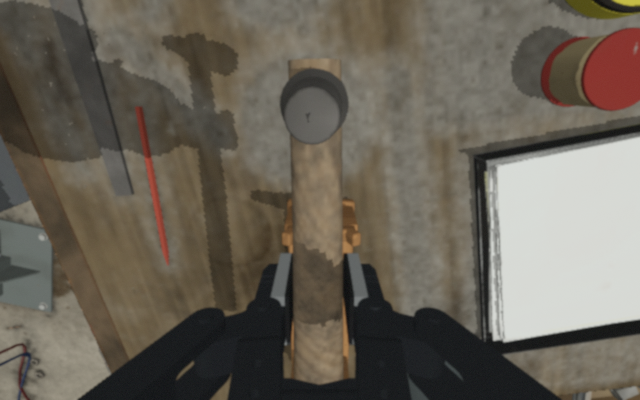

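Run:
```python
from h import *
Q=np.load("tf.npz")["Q"][40:160,260:370].reshape(-1,3)
for lo,hi in((-80,-66),(-66,-63),(-63,-58),(-58,-50)):
    t=Q[(Q[:,2]>lo)&(Q[:,2]<hi)&(abs(Q[:,1])<30)]
    if len(t): print(lo,len(t),t.mean(0),t.min(0),t.max(0), cv2.minEnclosingCircle(t[:,:2].astype(np.float32)))
```

```text
-80 2607 [ 78.54524715  -2.19731465 -68.58639461] [ 72.24058899  -8.3084628  -71.65485282] [ 84.38244222   3.80318184 -66.00108133] ((78.28189086914062, -2.1986539363861084), 6.162896156311035)
-66 79 [ 83.25347421  -1.30955345 -64.49063019] [ 76.95635352  -8.28658872 -65.9961571 ] [ 84.56935599   3.9194531  -63.00943878] ((78.56124877929688, -2.183567762374878), 6.310611724853516)
-63 117 [ 83.27211077  -1.38382368 -60.42373477] [ 77.82890347  -8.53587245 -62.95624204] [ 84.97363365   4.41565395 -58.03456792] ((79.29096221923828, -2.0601091384887695), 6.638859748840332)
-58 158 [ 83.76034539  -1.16841797 -54.33258872] [ 76.79021898  -9.1405267  -57.99507055] [ 85.69097837   4.83822498 -50.07521422] ((78.83970642089844, -2.1384544372558594), 7.237912178039551)
```

```bash
sed -i 's/pin=np.array(\[.5448/pin=np.array([.5455/; s/face=np.array(\[.0777/face=np.array([.078/' ik2.py
python3 - <<'E'
from ik2 import *
st();T,R=pose(45,.06);print(T);move(T,R)
s=read_state();from scipy.spatial.transform import Rotation as Ro
rv=Ro.from_matrix(s["tool_rot"].T@R)
print(rv.magnitude()*57.3)
E
```

```text
t 15.35 pos [ 0.5506 -0.1064  0.1957] az -8.97 q [-18.8  25.   84.8   0.   70.2  -9.8] F [-0.2  1.  -5.8] op 0.264 z [ 2.e-04  7.e-04 -1.e+00]
[0.53894494 0.05389181 0.19287208]
turn [-28.39 -11.85 -43.82] shift [ 0.1565 -0.0365  0.0029]
53.53978176369201
```

```bash
python3 -m pendant '[[-2.8,-1.2,-4.4,0.015,-0.003,-0.01,0.1],[-5.7,-2.4,-8.8,0.035,-0.008,-0.02,0.1],[-9.4,-3.9,-14.5,0.055,-0.013,-0.025,0.1],[-13.2,-5.5,-20.4,0.08,-0.018,-0.025,0.1],[-17,-7.1,-26.3,0.1,-0.023,-0.02,0.1],[-20.8,-8.7,-32.1,0.12,-0.028,-0.015,0.1],[-24.6,-10.3,-38,0.14,-0.033,-0.005,0.1],[-27.5,-11.5,-42.4,0.152,-0.036,0.001,0.1],[-28.4,-11.9,-43.8,0.1565,-0.0365,0.003,0.1],[-28.4,-11.9,-43.8,0.1565,-0.0365,0.003,0.1]]' >/dev/null
python3 - <<'E'
from ik2 import *
grab_frame("top");st();T,R=pose(45,.02);move(T,R)
p,d,W,c=cloud("wrist"); cv2.imwrite("pics/w11.png",p);np.savez("w11.npz",W=W,p=p,T=read_state()["tool_rot"],x=read_state()["position"])
p,d=grab_frame("scene"); cv2.imwrite("pics/s11.png",cv2.resize(p[120:240,220:380],None,fx=4,fy=4,interpolation=cv2.INTER_CUBIC))
E
```

```text
t 16.4 pos [0.5382 0.0533 0.1922] az 39.89 q [  0.3  11.4 113.5 -11.   26.  -26.8] F [-0.1  0.3 -5.7] op 0.262 z [ 0.4917 -0.0808 -0.867 ]
turn [-0.15 -0.   -0.03] shift [-0.0002  0.0012  0.0398]
```

View pics/w11.png

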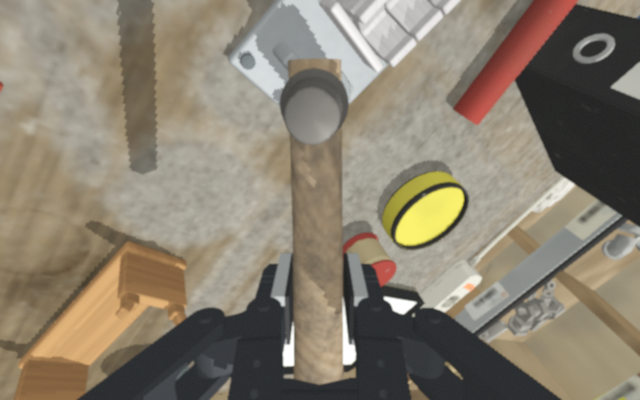

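View pics/s11.png

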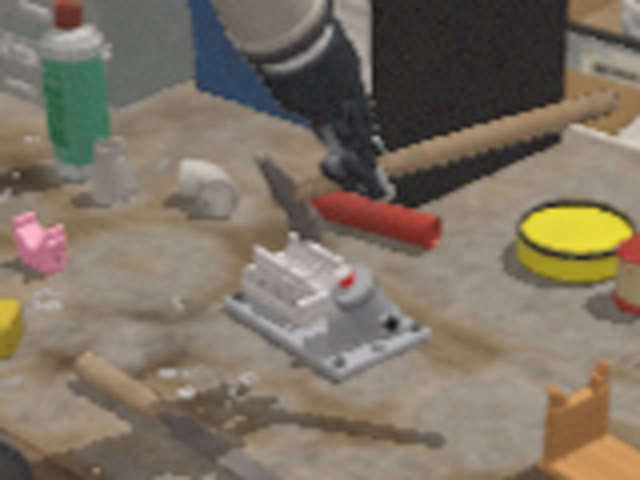

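Run:
```python
from ik2 import *
z=np.load("w11.npz");x=z["x"];R=z["T"]
for Lt in(.2,.24,.28,.32): print(Lt,solve(x,R,Lt))
f=x+R@face; d=f-pin; print("face rel pin: along ax",d@ax*1e3,"perp",((d-ax*(d@ax))*1e3).round(1), "angle",np.degrees(np.arccos(-R[:,2]@ax)))
c=camera_info("scene");p=cv2.imread("pics/s11.png")
for X,col in((f,(0,255,0)),(pin,(255,0,0)),(f-R[:,2]*.1,(0,255,255)),(f-R[:,2]*.05,(0,255,255))):
    u=(proj(c,X)-[220,120])*4; cv2.circle(p,tuple(u.astype(int)),4,col,-1); print(u.round())
cv2.imwrite("pics/s11b.png",p)
```

```text
0.2 (array([  9. ,  15.4, 104.7]), np.float64(-17.0), np.float64(32.3))
0.24 (array([  9.8,  13.9, 107.8]), np.float64(-18.5), np.float64(31.0))
0.28 (array([ 10.7,  12.5, 110.9]), np.float64(-20.2), np.float64(29.7))
0.32 (array([ 11.7,  11.1, 113.8]), np.float64(-22.0), np.float64(28.6))
face rel pin: along ax 59.80264672797889 perp [-0.1 -0.7 -0. ] angle 0.109913988277344
[312. 228.]
[340. 269.]
[261. 154.]
[287. 192.]
```

View pics/s11b.png

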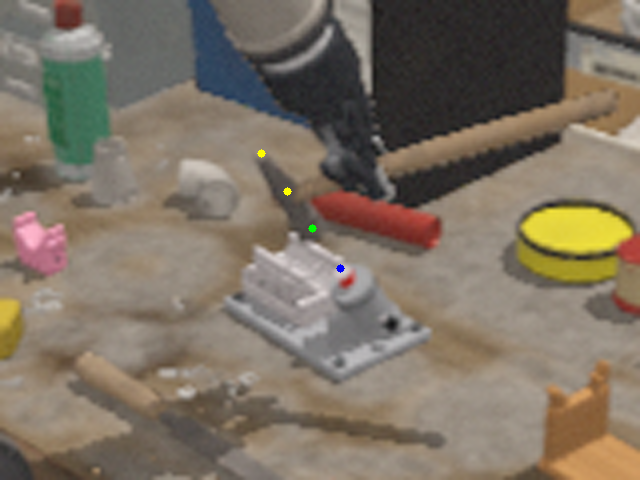

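```bash
cat > ik3.py <<'E'
from ik2 import *
from scipy.optimize import least_squares
z=np.load("w11.npz")
def D(q,p,R): return (q,np.array(p),R)
data=[D((57.01,19.64,87.38,0,73.07),(.2185,.4769,.2306),down(65.4)),D((6.5,27.5,81.6,0,70.9),(.5646,.1417,.1896),down(-9)),D((29.1,43.8,81.4,0,54.6),(.5178,.3751,.0183),down(2.7)),
D((11.4,40.3,85.6,.1,54.2),(.5807,.1948,.0358),down(-9.1)),D((-28.1,25,80.8,0,74.3),(.5353,-.1985,.2202),down(-9)),D((-26.4,35.4,92.6,0,51.8),(.5396,-.1824,.0511),down(-9)),D((.3,11.4,113.5,-11,26),z["x"],z["T"])]
def fk(P,q):
    L1,L2,hb,r0,o,d,Lt=P;q=np.radians(q)
    e=np.array([np.cos(q[0]),np.sin(q[0]),0]);n=np.array([-np.sin(q[0]),np.cos(q[0]),0]);k=np.array([0,0,1.])
    b=q[1]+q[2]
    w=e*(r0+L1*np.sin(q[1])+L2*np.sin(b+o))+k*(hb+Lt+L1*np.cos(q[1])+L2*np.cos(b+o))+n*d
    f=np.sin(b)*e+np.cos(b)*k; up=np.cross(n,f)
    zt=np.cos(q[4])*f+np.sin(q[4])*(np.cos(q[3])*up+np.sin(q[3])*n)
    return w+Lt*zt,zt
def res(P):
    out=[]
    for q,p,R in data:
        x,zt=fk(P,q);out+=list((x-p)*1000)+list((zt-R[:,2])*300)
    return out
S=least_squares(res,[.5024,.3806,-.092,.006,.11,.08,.28]);P=S.x
if __name__=="__main__":
    print(P.round(4),np.abs(S.fun).max())
def ikn(T,R,q0=(0,15,113,-11,22)):
    s=least_squares(lambda q:np.r_[(fk(P,q)[0]-T)*1000,(fk(P,q)[1]-R[:,2])*300],q0);return s.x.round(1),np.abs(s.fun).max().round(2)
if __name__=="__main__":
  for phi in(30,45,60):
    for h in(.06,.02,-.012):
      T,R=pose(phi,h);print(phi,h,*ikn(T,R))
E
python3 ik3.py
```

```text
[ 0.5073  0.3815 -0.0914  0.0006  0.1237  0.0765  0.3152] 0.9379852570538028
30 0.06 [ -1.2  10.3 116.6  -9.9  23.6] 0.0
30 0.02 [ -1.6  15.6 116.7 -12.   18.4] 0.0
30 -0.012 [ -1.9  19.8 116.3 -14.5  14.5] 0.0
45 0.06 [  0.4  11.3 113.6 -10.9  25.8] 0.0
45 0.02 [-1.000e-01  1.630e+01  1.137e+02 -1.280e+01  2.080e+01] 0.0
45 -0.012 [ -0.5  20.4 113.3 -14.9  17.1] 0.0
60 0.06 [  2.4  12.4 110.9 -12.4  27.8] 0.0
60 0.02 [  1.9  17.2 111.  -14.2  22.9] 0.0
60 -0.012 [  1.4  21.1 110.7 -16.1  19.3] 0.0
```

Run:
```python
from ik3 import *
for phi in (75,85):
  for h in(.03,-.012): print(phi,h,ikn(*pose(phi,h)))
T,R=pose(75,.03);print(T);move(T,R)
```

```text
75 0.03 (array([  4.3,  16.9, 108.8, -15.5,  25.8]), np.float64(0.0))
75 -0.012 (array([  3.7,  21.9, 108.5, -17.8,  21.2]), np.float64(0.0))
85 0.03 (array([  5.9,  17.5, 107.7, -16.8,  26.7]), np.float64(0.0))
85 -0.012 (array([  5.3,  22.4, 107.3, -19.2,  22.2]), np.float64(0.0))
[0.5765598  0.08326755 0.17698526]
turn [ -0.08   0.05 -30.08] shift [0.0113 0.0392 0.0299]
```

```bash
python3 -m pendant '[[0,0,-4,0.001,0.005,0.002,0.1],[0,0,-9,0.002,0.011,0.006,0.1],[0,0,-15,0.004,0.019,0.012,0.1],[0,0,-21,0.007,0.028,0.02,0.1],[0,0,-26,0.009,0.034,0.026,0.1],[0,0,-29.5,0.011,0.0385,0.0295,0.1],[-0.1,0,-30.1,0.0113,0.0392,0.03,0.1],[-0.1,0,-30.1,0.0113,0.0392,0.03,0.1],[-0.1,0,-30.1,0.0113,0.0392,0.03,0.1],[-0.1,0,-30.1,0.0113,0.0392,0.03,0.1]]' >/dev/null
cat > chk.py <<'E'
from ik3 import *
import sys
grab_frame("top")
st();s=read_state()
f=s["position"]+s["tool_rot"]@face; d=f-pin
print("face above pin",d@ax*1e3,"perp tool",(s["tool_rot"].T@(d-ax*(d@ax))*1e3).round(1),"angle",np.degrees(np.arccos(-s["tool_rot"][:,2]@ax)))
p,dd=grab_frame("scene"); cv2.imwrite(sys.argv[1],cv2.resize(p[140:230,260:360],None,fx=6,fy=6,interpolation=cv2.INTER_CUBIC))
p,dd=grab_frame("wrist"); cv2.imwrite(sys.argv[2],p)
E
python3 chk.py pics/s12.png pics/w12.png
```

```text
t 17.55 pos [0.5765 0.0829 0.1771] az 67.78 q [  4.3  16.9 108.8 -15.5  25.8 -49.3] F [-0.2 -0.  -5.9] op 0.265 z [ 0.4946 -0.0798 -0.8655]
face above pin 29.967486965792734 perp tool [-0.2 -0.3  0. ] angle 0.06685006671886382
```

View pics/s12.png

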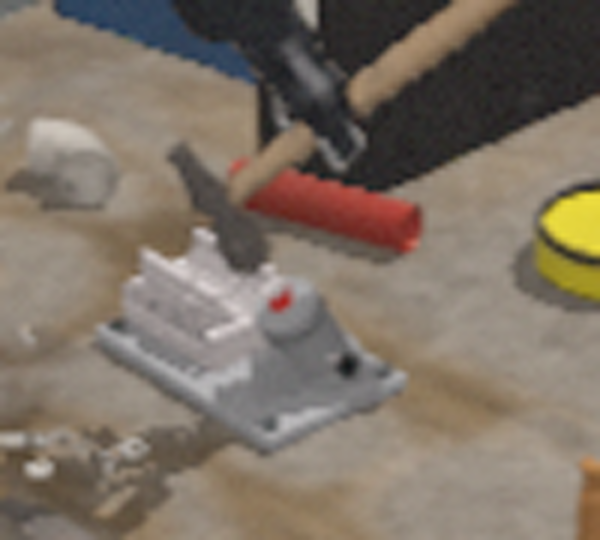

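View pics/w12.png

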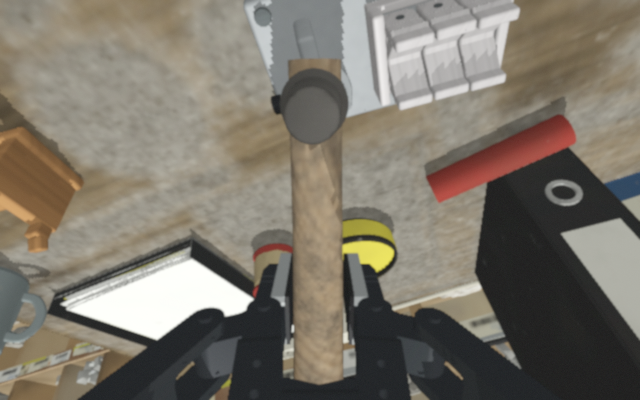

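Run:
```python
from ik3 import *
s=read_state();R=s["tool_rot"];x=s["position"]
c=camera_info("scene");p=cv2.imread("pics/s12.png")
pts=[x+R@(face-np.array([0,0,h])) for h in(0,.02,.05,.1)]
for X,col in [(q,(0,255,0)) for q in pts]+[(pin,(255,0,0)),(pin-ax*.0163,(255,255,0))]:
    u=(proj(c,X)-[260,140])*6+3; cv2.circle(p,tuple(u.astype(int)),3,col,-1)
cv2.imwrite("pics/s12b.png",cv2.resize(p[120:360,100:400],None,fx=2.4,fy=2.4))
```

```text
(no output)
```

View pics/s12b.png

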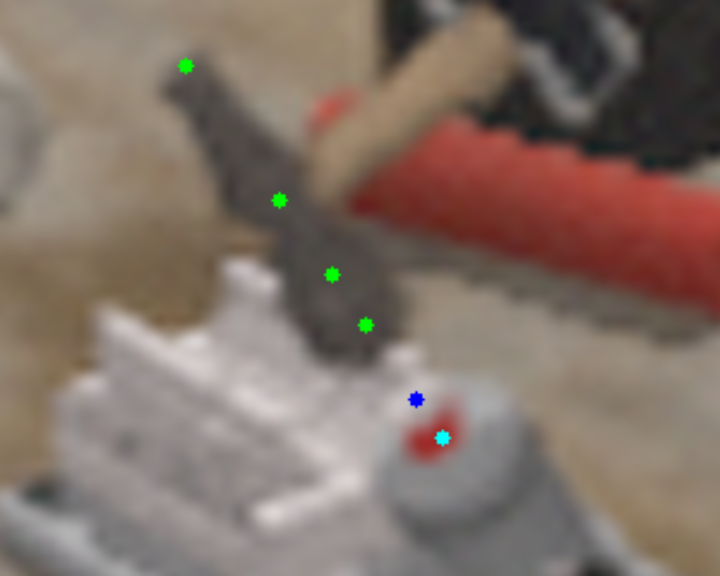

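```bash
python3 - <<'E'
from ik3 import *
s=read_state();v=np.array([.646,-.763,0])*.0015; print((s["tool_rot"].T@v).round(4))
T,R=pose(75,-.0095);move(T,R)
E
python3 -m pendant '[[0,0,0,0,-0.001,0.006,0.1],[0,0,0,0.0005,-0.001,0.016,0.1],[0,0,0,0.0005,-0.001,0.028,0.1],[0,0,0,0.0005,-0.001,0.0395,0.1],[0,0,0,0.0005,-0.001,0.0395,0.1],[0,0,0,0.0005,-0.001,0.03,0.1],[0,0,0,0.0005,-0.001,0.015,0.1],[0,0,0,0.0005,-0.001,0.003,0.1],[0,0,0,0.0005,-0.001,0,0.1],[0,0,0,0.0005,-0.001,0,0.1]]'; python3 chk.py pics/s13.png pics/w13.png
```

```text
[-0.0012 -0.0007  0.0006]
turn [ 0.    0.07 -0.01] shift [0.0002 0.0002 0.0396]
time_s: 18.65
position: [0.5758, 0.0825, 0.1778]
tool_rot: [[-0.783, 0.374, 0.496], [0.388, 0.918, -0.079], [-0.485, 0.13, -0.865]]
force: [-0.8, 0.3, -5.9]
opening: 0.261
t 18.7 pos [0.5758 0.0824 0.1771] az 67.82 q [  4.2  16.8 108.9 -15.5  25.7 -49.4] F [-0.7  0.2 -5.5] op 0.264 z [ 0.4953 -0.0795 -0.865 ]
face above pin 30.30454379803397 perp tool [ 0.2 -1.  -0. ] angle 0.1120106263247813
```

View pics/s13.png

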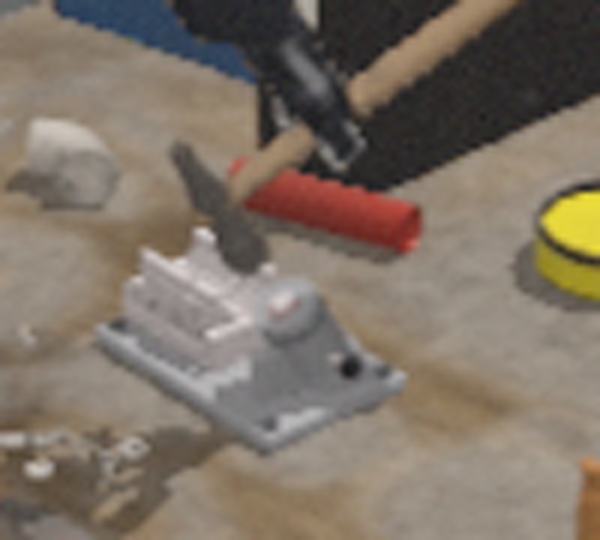

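Run:
```python
from ik3 import *
s=read_state();T=np.array([.5504,-.106,.205]);R=down(-9.09);move(T,R)
rv=Ro.from_matrix(s["tool_rot"].T@R).as_rotvec(degrees=True);print(np.linalg.norm(rv))
# face height along interpolated path with given rows
fr=[.05,.14,.24,.34,.44,.54,.64,.74,.84,.94]; tr=[.02,.08,.17,.3,.43,.56,.69,.82,.93,1]
d=s["tool_rot"].T@(T-s["position"])
for f,t in zip(fr,tr):
    Rn=s["tool_rot"]@Ro.from_rotvec(rv*f,degrees=True).as_matrix(); lift=min(1,f/.2)*.03*(1-max(0,f-.5)*2)
    x=s["position"]+s["tool_rot"]@(d*t)+np.array([0,0,lift]); fc=x+Rn@face
    print((rv*f).round(1),(s["tool_rot"].T@(x-s["position"])).round(3),"face",fc.round(3),"tail",(x+Rn@np.array([-.21,0,-.019])).round(3), ikn(x,Rn,s["qpos"][:5])[0])
```

```text
turn [25.56 19.65 73.13] shift [-0.0671 -0.1786 -0.0223]
79.92193337181794
[1.3 1.  3.7] [-0.005 -0.003 -0.007] face [0.53  0.111 0.121] tail [ 0.727 -0.014  0.298] [  4.2  16.5 107.3 -15.1  29.2]
[ 3.6  2.8 10.2] [-0.016 -0.012 -0.02 ] face [0.53  0.107 0.139] tail [ 0.718 -0.046  0.304] [  3.4  15.8 104.1 -13.6  35.6]
[ 6.1  4.7 17.6] [-0.026 -0.026 -0.03 ] face [0.531 0.097 0.154] tail [ 0.703 -0.085  0.305] [  1.7  15.6 101.  -11.9  41.7]
[ 8.7  6.7 24.9] [-0.035 -0.05  -0.033] face [0.532 0.08  0.162] tail [ 0.685 -0.129  0.298] [ -1.1  16.   98.9 -10.2  46.3]
[11.2  8.6 32.2] [-0.043 -0.073 -0.036] face [0.535 0.062 0.169] tail [ 0.664 -0.17   0.291] [-4.  16.5 96.5 -8.4 50.9]
[13.8 10.6 39.5] [-0.051 -0.096 -0.036] face [0.537 0.043 0.174] tail [ 0.64  -0.209  0.282] [-7.  17.4 94.2 -6.8 55.1]
[16.4 12.6 46.8] [-0.057 -0.12  -0.034] face [0.541 0.023 0.175] tail [ 0.615 -0.244  0.269] [-10.2  18.6  92.1  -5.3  58.8]
[18.9 14.5 54.1] [-0.063 -0.144 -0.032] face [0.546 0.002 0.176] tail [ 0.588 -0.276  0.257] [-13.4  20.1  89.8  -3.8  62.5]
[21.5 16.5 61.4] [-0.067 -0.165 -0.029] face [ 0.551 -0.017  0.177] tail [ 0.56  -0.301  0.244] [-16.2  21.7  87.4  -2.3  66.2]
[24.  18.5 68.7] [-0.069 -0.178 -0.025] face [ 0.558 -0.029  0.176] tail [ 0.533 -0.315  0.232] [-18.3  23.5  85.1  -0.9  69.7]
```

View pics/w13.png

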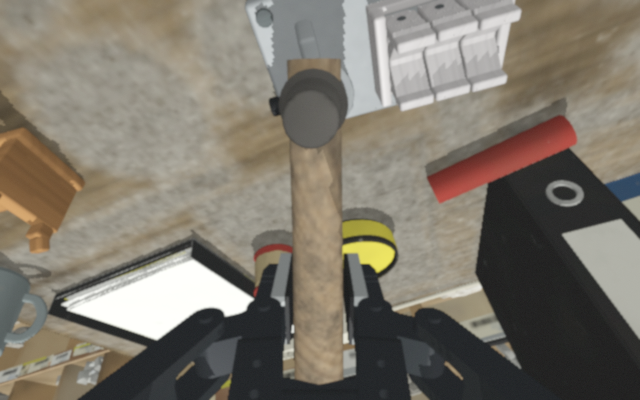

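```bash
python3 -m pendant '[[1.3,1,3.7,-0.005,-0.003,-0.007,0.1],[3.6,2.8,10.2,-0.016,-0.012,-0.02,0.1],[6.1,4.7,17.6,-0.026,-0.026,-0.03,0.1],[8.7,6.7,24.9,-0.035,-0.05,-0.033,0.1],[11.2,8.6,32.2,-0.043,-0.073,-0.036,0.1],[13.8,10.6,39.5,-0.051,-0.096,-0.036,0.1],[16.4,12.6,46.8,-0.057,-0.12,-0.034,0.1],[18.9,14.5,54.1,-0.063,-0.144,-0.032,0.1],[21.5,16.5,61.4,-0.067,-0.165,-0.029,0.1],[24,18.5,68.7,-0.069,-0.178,-0.025,0.1]]' >/dev/null
python3 - <<'E'
from h import *
st();move([.5396,-.1824,.13],down(-9.09))
E
```

```text
t 19.8 pos [ 0.551  -0.1077  0.2079] az -4.99 q [-18.4  23.6  85.   -0.9  69.7 -13.1] F [ 0.   1.3 -5.5] op 0.26 z [ 0.0232 -0.0225 -0.9995]
turn [1.48 1.12 4.08] shift [-0.0738 -0.0068  0.0793]
```

```bash
python3 -m pendant '[[0.7,0.5,2,-0.02,-0.001,0.005,0.1],[1.4,1.1,4,-0.045,-0.003,0.01,0.1],[1.5,1.1,4.1,-0.068,-0.006,0.025,0.1],[1.5,1.1,4.1,-0.0738,-0.0068,0.05,0.1],[1.5,1.1,4.1,-0.0738,-0.0068,0.07,0.1],[1.5,1.1,4.1,-0.0738,-0.0068,0.0793,0.1],[1.5,1.1,4.1,-0.0738,-0.0068,0.0793,0.1],[1.5,1.1,4.1,-0.0738,-0.0068,0.0793,0.1],[1.5,1.1,4.1,-0.0738,-0.0068,0.0793,0.1],[1.5,1.1,4.1,-0.0738,-0.0068,0.0793,0.1]]' >/dev/null
python3 hh.py pics/w14.png
python3 - <<'E'
from h import *
st();move([.5396,-.1824,.0515],down(-9.09))
E
```

```text
t 20.8 pos [ 0.5403 -0.1824  0.1311] az -9.08 q [-26.3  29.7  88.2  -0.   62.1 -17.2] F [ 0.3  0.4 -5.7] op 0.267 z [ 0.0015 -0.0013 -1.    ]
peen top mean [ 83.10616301  -1.40990178 -52.94967922] 377 min z -59.98691326738225
20 z top -26.1 y -10.7 8.1
28 z top -26.1 y -10.9 7.7
36 z top -26.1 y -10.9 7.5
44 z top -26.1 y -11.0 7.4
52 z top -26.2 y -10.9 7.0
60 z top -26.4 y -11.0 6.7
t 20.85 pos [ 0.5402 -0.1824  0.1309] az -9.09 q [-26.3  29.7  88.2  -0.   62.1 -17.2] F [-0.4 -0.4 -5.5] op 0.265 z [ 0.0013 -0.0012 -1.    ]
turn [0.08 0.05 0.  ] shift [ 0.     -0.0007  0.0794]
```

View pics/w14.png

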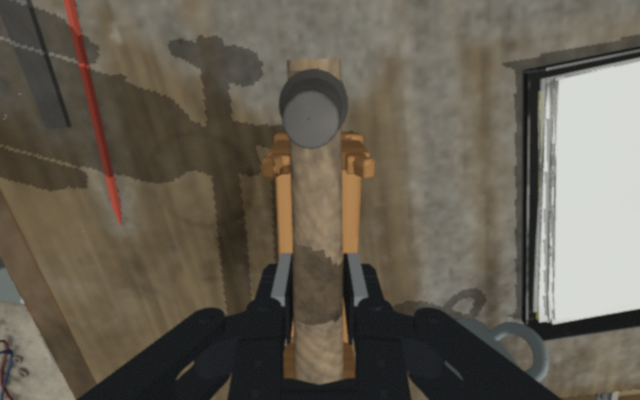

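```bash
python3 -m pendant '[[0,0,0,0,-0.0005,0.012,0.1],[0,0,0,0,-0.0007,0.03,0.1],[0,0,0,0,-0.0007,0.05,0.1],[0,0,0,0,-0.0007,0.064,0.1],[0,0,0,0,-0.0007,0.072,0.1],[0,0,0,0,-0.0007,0.077,0.1],[0,0,0,0,-0.0007,0.0793,0.1],[0,0,0,0,-0.0007,0.0793,0.1],[0,0,0,0,-0.0007,0.0793,0.1],[0,0,0,0,-0.0007,0.0793,0.1]]'
python3 - <<'E'
from h import *
st()
E
```

```text
time_s: 21.85
position: [0.5399, -0.1826, 0.0523]
tool_rot: [[0.158, 0.987, 0.002], [0.987, -0.158, -0.002], [-0.001, 0.003, -1.0]]
force: [-0.4, 0.6, -3.7]
opening: 0.261
t 21.85 pos [ 0.5399 -0.1826  0.0523] az -9.09 q [-26.4  35.4  92.5  -0.   51.9 -17.3] F [-0.4  0.6 -3.7] op 0.261 z [ 0.0023 -0.0018 -1.    ]
```

```bash
python3 -m pendant '[[0,0,0,0,0,0.001,0.1],[0,0,0,0,0,0.0015,0.1],[0,0,0,0,0,0.0015,0.28],[0,0,0,0,0,0.0015,0.35],[0,0,0,0,0,0.0015,0.45],[0,0,0,0,0,0.0015,0.55],[0,0,0,0,0,0.0015,0.65],[0,0,0,0,0,0.0015,0.7],[0,0,0,0,0,0.0015,0.7],[0,0,0,0,0,0.0015,0.7]]' | head -2
python3 -m pendant '[[0,0,0,0,0,-0.015,0.7],[0,0,0,0,0,-0.045,0.7],[0,0,0,0,0,-0.09,0.8],[0,0,0,-0.005,0,-0.13,1],[0,0,0,-0.012,-0.002,-0.16,1],[0,0,0,-0.017,-0.004,-0.169,1],[0,0,0,-0.017,-0.004,-0.169,1],[0,0,0,-0.017,-0.004,-0.169,1],[0,0,0,-0.017,-0.004,-0.169,1],[0,0,0,-0.017,-0.004,-0.169,1]]' | head -2
python3 - <<'E'
from h import *
st()
p,d,W,c=cloud("wrist"); cv2.imwrite("pics/w15.png",p); np.savez("hm2.npz",p=p,W=W)
E
python3 ham.py hm2.npz | grep -v "^-\|^ \|^0" | head -8; python3 ham.py hm2.npz | grep "^forkA\|^head\|w "
```

```text
time_s: 22.85
position: [0.5399, -0.1826, 0.0507]
time_s: 23.85
position: [0.5324, -0.198, 0.2182]
t 23.85 pos [ 0.5324 -0.198   0.2182] az -9.07 q [-28.1  24.7  81.6  -0.   73.7 -19. ] F [ 0.1 -0.3 -0.6] op 0.999 z [-3.e-04 -3.e-04 -1.e+00]
az 80.91753 [ 0.53041023 -0.2320352 ] 7458
head s 0.12031135783659437 0.13698495907786964 0.12767728358318525 w 0.0013475650932574957 -0.007096810466928259 0.009221743611636666 z 0.12245601687028886
fork s (array([  0,   0,   0,   0,   0,   0,   0,   0,   0,  65, 159, 478,   1,
forkA 0.08185033317273133 0.09405206085802223 [-0.03383468  0.03281923] forkB -0.1127432017406974 -0.09987932217931088 [-0.03249976  0.03314331]
-0.16 104 w -0.0111 0.0112 z 0.0771
-0.14 333 w -0.0109 0.0111 z 0.0776
-0.12 811 w -0.0304 0.0309 z 0.0797
-0.1 407 w -0.0113 0.0119 z 0.0780
-0.08 431 w -0.0119 0.0117 z 0.0778
-0.06 457 w -0.0116 0.0116 z 0.0779
-0.04 488 w -0.0114 0.0115 z 0.0779
-0.02 514 w -0.0118 0.0113 z 0.0778
-0.0 527 w -0.0116 0.0103 z 0.0776
0.02 530 w -0.0105 0.0101 z 0.0773
0.04 541 w -0.0099 0.0100 z 0.0771
0.06 569 w -0.0096 0.0099 z 0.0767
0.08 1213 w -0.0317 0.0307 z 0.0803
0.1 533 w -0.0083 0.0097 z 0.0763
head s 0.12031135783659437 0.13698495907786964 0.12767728358318525 w 0.0013475650932574957 -0.007096810466928259 0.009221743611636666 z 0.12245601687028886
forkA 0.08185033317273133 0.09405206085802223 [-0.03383468  0.03281923] forkB -0.1127432017406974 -0.09987932217931088 [-0.03249976  0.03314331]
```

View pics/w15.png

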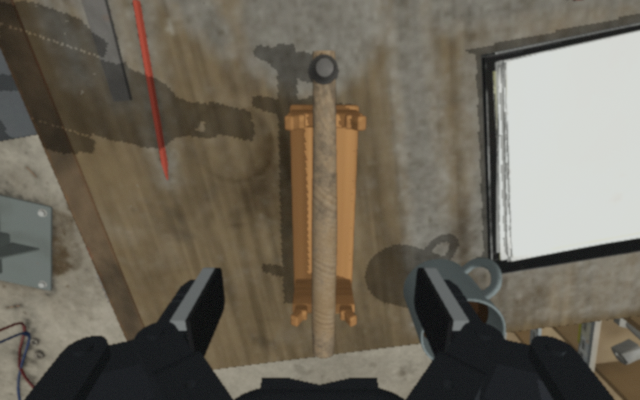

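```bash
python3 -m pendant '[[0,0,0,0.02,0,-0.01,1],[0,0,0,0.06,-0.003,-0.02,1],[0,0,0,0.105,-0.006,-0.02,1],[0,0,0,0.15,-0.008,-0.015,1],[0,0,0,0.195,-0.01,-0.005,1],[0,0,0,0.24,-0.013,0.005,1],[0,0,0,0.28,-0.014,0.015,1],[0,0,0,0.31,-0.015,0.025,1],[0,0,0,0.335,-0.015,0.029,1],[0,0,0,0.34,-0.015,0.029,1]]' | head -2
python3 -m pendant '[[0,0,0,0,0,0,1],[0,0,0,0,0,0,1],[0,0,0,0,0,0,1],[0,0,0,0,0,0,1],[0,0,0,0,0,0,1],[0,0,0,0,0,0,1],[0,0,0,0,0,0,1],[0,0,0,0,0,0,1],[0,0,0,0,0,0,1],[0,0,0,0,0,0,1]]' | head -2
python3 m2.py pics/w16.png; sed 's/h>np.nanpercentile(h\[h>60\],99.5)-4/h>68.5/' pin.py > pin2.py; python3 pin2.py
python3 - <<'E'
import cv2
p=cv2.imread("pics/w16.png"); cv2.imwrite("pics/c16.png",cv2.resize(p[40:280,220:440],None,fx=2.5,fy=2.5,interpolation=cv2.INTER_CUBIC))
E
```

```text
time_s: 24.9
position: [0.5707, 0.1427, 0.1877]
time_s: 25.9
position: [0.5707, 0.1428, 0.1877]
t 25.9 pos [0.5707 0.1428 0.1877] az -8.88 q [ 6.6 28.3 80.6  0.  71.2 15.5] F [ 0.6 -0.3  0. ] op 0.998 z [-2.3e-03 -2.0e-04 -1.0e+00]
t 25.95 pos [0.5707 0.1428 0.1877] az -8.88 q [ 6.6 28.3 80.6  0.  71.2 15.5] F [0.  0.2 0.4] op 1.004 z [-2.2e-03 -2.0e-04 -1.0e+00]
base ((573.89794921875, 157.05386352539062), (174.6220245361328, 110.18265533447266), 80.8153305053711)
((0.14609718322753906, 12.315462112426758), (24.058761596679688, 49.95017623901367), 89.3148422241211) 58.39756145216644 4.983316470068985
((-0.26171112060546875, 37.27277374267578), (49.838218688964844, 23.582490921020508), 0.18655849993228912) 58.44046250127983 4.896140583141602
((0.08071136474609375, 62.88203811645508), (49.814552307128906, 23.469797134399414), 0.276959627866745) 58.41379827420754 4.8234915899244015
(array([ 49,  42,  67,  33,  33,  55,  49,  38,  40,  46,  52, 568, 656,
       114, 116,   1,   0,   0,   0,   0,   0,   0,   0,   0,   0,   0,
         0,   0,   0,   0,   0,   0,   0]), array([50. , 51.5, 53. , 54.5, 56. , 57.5, 59. , 60.5, 62. , 63.5, 65. ,
       66.5, 68. , 69.5, 71. , 72.5, 74. , 75.5, 77. , 78.5, 80. , 81.5,
       83. , 84.5, 86. , 87.5, 89. , 90.5, 92. , 93.5, 95. , 96.5, 98. ,
       99.5]))
pin top 500 25.00969886779785 -51.949378967285156 19.93094825744629 median h 69.17340302670041 centroid [ 25.38158203 -51.57790802]
jig-base frame [-12.92766695 -51.94937897  72.41077372] world [0.55288164 0.10763641 0.07241077] axis world [-0.49367927  0.07925137  0.8660254 ]
boss 178 53.26112736826716 [ 0.48308015  0.00390864 -0.87556741] [-10.2134194  -47.61667705  55.32016257] ((16.470922470092773, -51.58976364135742), 28.994218826293945)
```

View pics/c16.png

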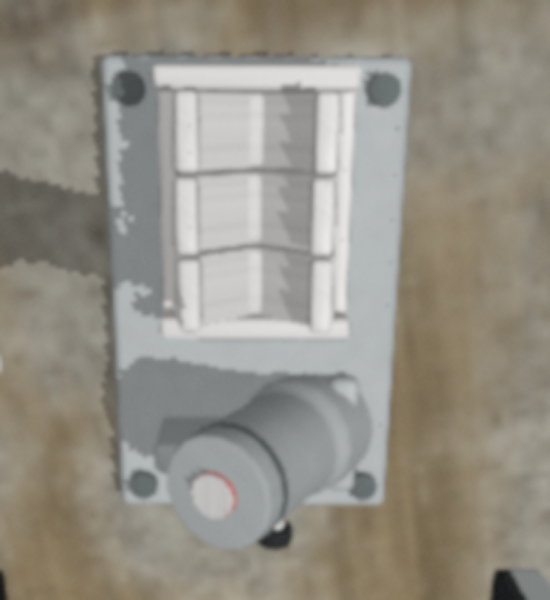

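```bash
python3 -c "
from cell import sign_off; print(sign_off())"
```

```text
the job is handed in; nothing more can be done
None
```

I set the steel V-block in the gap, drove the lock pin home with one hammer blow, laid the hammer back in its rest, and handed the job in at about 26 s. The system gives no verdict, so the results below are my own checks.

- **V-block:** In the final wrist picture the three V-block tops are level to within 0.1 mm. The middle block's centre is within about 1 mm of the point midway between its neighbours. It met almost no resistance going in.
- **Pin:** The hammer head was in line with the pin's axis to about 0.1°, moving at a commanded 0.1 m/s or so and set to stop about 9.5 mm in. The pin now stands about 3 mm out of the boss, which is home, and the black knob looked kicked out. I had no direct reading of the force on the pin or of the hammer's speed at contact.
- **Hammer:** It turned about 0.7° in the grip from the blow. After release it lies in both forks, with its direction along the rest and its height unchanged and its position along the rest within about 0.5 mm.
- **Other things:** The arm's path did not go near the mug or the tape measure; I took no final measurement of either.

Two checks disagreed a little. Camera positions differed from the arm's by 1–2 mm, and some early wrist pictures were taken while the arm was still settling. The scene camera also suggested the hammer was 2–3 mm off the pin's centre, so I shifted it by about 1 mm before striking.

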